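# Hook and swing a battery pack into a label printer and bolt it in

### The arm

A 7-joint arm with a two-finger parallel gripper is mounted at the origin on the work surface. World frame = base frame: x ahead of the robot, y to its left, z up, the work surface at z = 0. Lengths are in m, angles in rad, forces in N, time in s.
With the tool pointing down it reaches from about 0.425 to 0.925 m from the base axis. Payload 6.8 kg.
Tool frame: the origin (TCP) lies on the front face of the gripper's body, between the roots of the fingers; the fingertips stand 73 mm ahead of it and the grasp point (between the pads) lies 54 mm ahead of it (tcp_to_tips is the distance from the TCP to the fingertips, in m); z points along the fingers, x is the direction in which the jaws open and shut, and the axes are right-handed (so a half turn about z gives the same grasp; the last joint's range is limited). The gripper opens to 85 mm and grips with 20 to 120 N. Pads are 22 mm wide; open, the fingers measure 114 mm over their backs; the gripper's body (76 mm by 85 mm) begins 54 mm behind the grasp point. The pads swing forward as they close: fully open they stand 13 mm farther back than shut.
Start: joints at [-1.316, 0.477, 0.022, 1.555, -0.011, 1.109, -0.083], TCP at [0.24, 0.631, 0.304] pointing down, gripper open.
Joint ranges: [-2.96, 2.96], [-0.34, 2.1], [-1.41, 1.46], [0.24, 2.44], [-1.37, 4.51], [0.17, 1.92], [-2.96, 2.96]. Speed limits (rad/s): [2.39, 2.39, 3.14, 3.14, 3.14, 3.14, 3.14].

### API

Orientations are given as a unit quaternion [w, x, y, z].
In Python, from station import get_obs, read_camera, hand_in, look_for, silhouettes, tcp_to_tips gives the robot as it stands. The module is installed in compiled form; this text tells all that it offers.
- The arm moves only by the tool apply_moves, never from a script. Its argument "moves" is a list of rows, each a list of 3 entries, a list of its own where there are three numbers: the shift along the tool's x, y, z in units of 25 mm (1.0 is 25 mm), then the turn, a rotation vector about the tool's x, y, z in units of 10 degrees (1.0 is 10 degrees), then the gripper's target within -1 to 1 (fully open at 1, half-way at 0, shut at -1). In form: [[[dx, dy, dz], [rx, ry, rz], jaw], ...]. A call has 1 to 20 rows; each row is the pose to reach, as a shift and turn from the pose commanded when the call began, along the tool's axes at that moment; what a row does not reach only later rows make up. A row lasts 1/8 s, in which the tool goes at most 62.5 mm and 10.7 degrees, less where a joint would pass 70% of its speed; a pose out of reach is approached as far as the arm can. A call with a gripper value outside its range is refused whole. The fingers move at their own pace and stop on an object; "force" is the grip in N (left out, the last holds). Time passes only in rows, so rows that repeat a pose let the fingers close. It gives the time, the measured TCP pose, the force and the opening at its end, in the units of the state.
- get_obs(): the state, without advancing time (a new reading comes with each control period).
- read_camera(name): name is "scene" or "side" or "wrist"; returns a dict with "color" (384x512x3 uint8, red, green, blue), "mtx" (3x3 intrinsics, pixels), "eye" and "rotation" of the camera in the world; the wrist camera has in their place "hand_eye" (4x4, takes a point from camera to tool coordinates, whose origin is the TCP and whose axes are the tool frame's). Camera axes: x right, y up, looking along -z (the intrinsics and any distortion apply to the point x, -y, -z); pixel columns grow to the right and rows downward; lengths in m; the calibration is good to about 2 mm. A picture is of the moment at which its call begins: read the wrist's pose just before it. There is no depth.
- hand_in(): hands the job in, once; it reports no verdict.
Trained networks look in the newest picture that a camera, given by its name, has taken for a name from the list of things; names that differ only in an ending like _2 or _b are one class to them, and where a whole thing is asked for, a point or a joint stands for the part that bears it (a point fixed in the world has none). Each returns a list of dicts, best first, with "conf" (0 to 1); they miss things now and then, are a little off and sometimes report something else, mostly with a low value. They report only what shows in the picture. A call takes as long as a camera call. They do not tell look-alikes from the thing itself.
- look_for(camera, query): "pixel" ([row, column] in pixels, amid what is visible of it).
- silhouettes(camera, query): "mask" (384x512 bool, what is visible of it) and "pixel" ([row, column] in pixels, amid what is visible of it).
The state is a dict: "t": time; "q": joint angles; "joint_vel": joint speeds; "joint_torque": joint torques, N m; "eef_pos": TCP position; "tool_rot": TCP orientation; "contact_force": force on the tool from outside, world axes, zero at the start; "torque": the same for the moment, N m; "gripper_width": opening from 0.0 (shut) to 1.0 (fully open).
Only numpy, scipy, OpenCV 4.12 (cv2) and the standard library are available. Lean on these libraries where they do the work, as an engineer would, in place of code of your own. Each camera call takes 0.05 s, during which the arm holds its last target.

### The job

Put the battery pack that has a tongue into the label printer: draw the steel bolt back, hook the pack's tongue under the lip of the bay, swing its other end down until the pack lies flat on the bay floor, then slide the bolt fully home over it. Leave the larger spare pack, the bottle, the cup and the phone where they stand.

Things in the scene. Friction and masses are not known exactly. Their poses are not given: they have to be found in the camera images.
- printer: White label printer fixed to the desk, 225 x 112 mm (x = -95 to +130), turned up to 30 degrees either way. Origin: on the desk under the middle of its battery bay; x runs along the bay from its lip end (robot side) to its bolt end, z up. At the +x end of the bay a housing, x = 62 to 130, 71 mm high, carries the bolt.
- bay (a point): Centre of the bay floor, 40 mm over the desk, printer axes; the fitted pack's origin lies here, tongue to -x. The bay is an open trough 144 mm long (x = -82 to +62) and 66 mm wide. Side walls rise 20 mm over the floor, with a flared lead-in up to 26 mm. Fitted, the pack has 4 mm play along x and 3 mm each side.
- lip_edge (a point): Middle of the lip's lower free edge, 72 mm to -x of the bay centre, 13 mm over the bay floor. The lip overhangs the floor by 10 mm, from the end wall at x = -82 to x = -72, over the bay's whole width; its top is 20 mm over the floor.
- bolt (a joint): Flat steel bolt, 60 x 42 x 6 mm, on the housing, underside 32 mm over the bay floor. 0 = fully home, nose at x = +48 mm of the bay, 12 mm over a fitted pack's end; 0.020 m = fully back at its stop, nose at +68 mm, bay clear. Needs about 2 N, stays where left. Starts 0 to 0.008, always in the pack's way.
- bolt_grip (a point): On the bolt's upright grey finger block (14 mm along x, 36 along y, 24 tall, top 62 mm over the bay floor), 10 mm below its top; at bay x = 84 mm + bolt value. Pinch it along x from above, or push it.
- pack: Grey battery pack, 0.25 to 0.5 kg, block 120 x 60 x 30 mm, flat on the desk at any heading, in either of two places (the spare has the other). Origin: centre of the block's underside; x along it, away from the tongue; z up. Tongue: x = -80 to -60 mm, 44 wide, 8 thick, flush with the underside. Grip rib on top: 18 mm wide (y), x = -35 to +25, z = 30 to 54 mm.
- tongue_tip (a point): Middle of the lower edge of the tongue's tip: x = -80 mm, z = 0 of the pack.
- heel (a point): Middle of the lower edge of the pack's other end: x = +60 mm, z = 0 of the pack.
- rib (a point): Centre of the grip rib: x = -5 mm, z = 42 mm of the pack.
- spare: Larger grey pack for another machine, block 150 x 72 x 36 mm with a like rib but no tongue. Leave it. Origin: centre of its underside, x along its length.
- bottle: Tall water bottle, 64 mm across, 210 mm high, standing between robot and work. Leave it. Origin: centre of its foot.
- cup: Closed paper noodle cup, 98 mm across the top, 108 mm high. Leave it. Origin: centre of its foot.
- phone: Black phone 150 x 72 x 9 mm lying flat. Leave it. Origin: centre of its underside.
There are look-alikes about, which are no part of the job. Leave any pink or red look-alike of the pack alone.

How it is judged:
By the outcome, as a careful person would: the job done as asked, in the order asked, and still so for the second after the job is handed in, with the robot touching nothing.
It also fails if it takes over 72 s, if anything falls off the work surface, if the arm or the gripper's body presses on something with over 40 N, if the wrist force passes 120 N, or if a joint passes its speed limit or range.

## Working session

There is one attempt and no reset: what is moved stays moved. The work goes in short steps, Python scripts to look and compute and a tool call to move; the robot and the scene stay as the last step left them, time stands still between calls to the robot, and variables do not carry over. Pictures are saved under pics/ and viewed, and the job is handed in when it is done.

Besides the shell and the picture viewer there is one more tool, called after "Request:" by a JSON object that holds its "name" and its "arguments". apply_moves: Moves the arm, as the interface text tells. Its arguments: {"type":"object","properties":{"moves":{"type":"array"},"force":{"type":"number"}},"required":["moves"]}

```bash
ls; mkdir -p pics; python3 - <<'E'
from station import *
import cv2
o=get_obs();print({k:(v if not hasattr(v,'round') else v) for k,v in o.items()})
for c in ["scene","side","wrist"]:
    r=read_camera(c);cv2.imwrite(f"pics/{c}0.png",r["color"][:,:,::-1])
    print(c,{k:v.tolist() if hasattr(v,'tolist') else v for k,v in r.items() if k!='color'})
    for q in ["printer","pack","spare","bottle","cup","phone","tongue_tip","heel","rib","bolt_grip","bolt","bay","lip_edge"]:
        try: print(q,[( [round(float(x)) for x in d["pixel"]],round(d["conf"],2)) for d in look_for(c,q)][:5])
        except Exception as e: print(q,e)
E
```

```text
pics
{'t': 0.0, 'q': array([-1.31611289,  0.47778471,  0.02234898,  1.55645181, -0.0115083 ,
        1.10925129, -0.08311455]), 'joint_vel': array([ 0.00055529,  0.00180694,  0.00038274,  0.00018846, -0.00017106,
        0.00022054, -0.00143546]), 'joint_torque': array([-3.62633955e-04, -5.96453333e+01,  1.60790976e+00, -2.81194192e+01,
        1.24906955e-02,  9.49794747e-03, -4.73759229e-06]), 'eef_pos': array([0.23939065, 0.63064412, 0.30293592]), 'tool_rot': array([ 5.52878315e-04,  8.23067852e-01,  5.67942366e-01, -6.89074598e-04]), 'contact_force': array([-0.25231988, -1.09757576,  0.32915392]), 'torque': array([-0.01212373,  0.00225306,  0.02529013]), 'gripper_width': 1.003152046765821}
scene {'mtx': [[379.895911385551, 0.0, 265.5625180882872], [0.0, 379.895911385551, 191.6146641249569], [0.0, 0.0, 1.0]], 'eye': [1.391302108472527, -0.2974411132310625, 0.867565715695519], 'rotation': [0.6943803252666612, 0.3024698606364177, 0.2703545714235562, 0.594353727168878]}
printer [([189, 373], 0.83), ([157, 307], 0.6), ([244, 334], 0.56)]
pack [([198, 168], 0.96), ([199, 234], 0.88), (
[... 1356 characters left out ...]
0, 276], 0.56)]
bolt_grip [([141, 209], 0.44)]
bolt [([142, 209], 0.53)]
bay [([154, 204], 0.98), ([140, 211], 0.47)]
lip_edge [([156, 205], 0.64)]
wrist {'mtx': [[321.89998278497325, 0.0, 253.1222456160072], [0.0, 321.89998278497325, 192.0987497062132], [0.0, 0.0, 1.0]], 'hand_eye': [[0.9999998937264467, 0.00044914621833577154, -0.00010399406957338638, 0.0002503282606854951], [0.0003984223324383674, -0.9554241264066906, -0.2952364813834055, -0.07582284582927985], [-0.0002319627922017432, 0.2952364085740163, -0.955424203820259, -0.069624960155944], [0.0, 0.0, 0.0, 1.0]]}
printer []
pack []
spare []
bottle []
cup []
phone []
tongue_tip []
heel []
rib []
bolt_grip []
bolt []
bay []
lip_edge []
```

View pics/scene0.png

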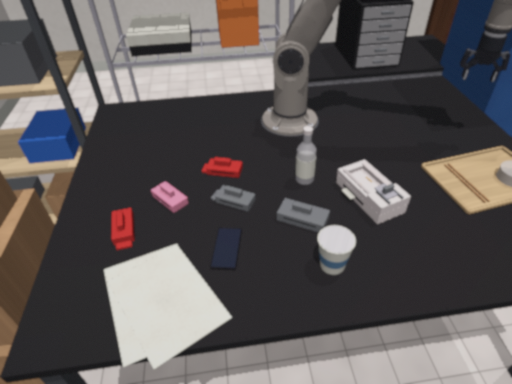

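View pics/side0.png

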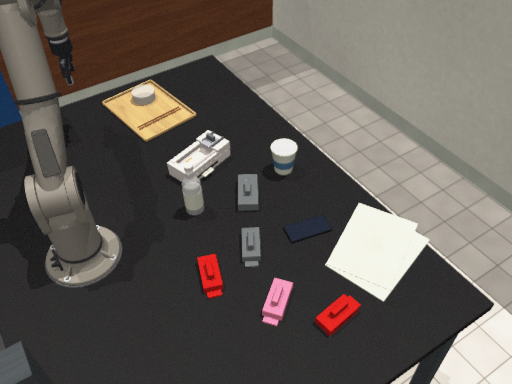

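View pics/wrist0.png

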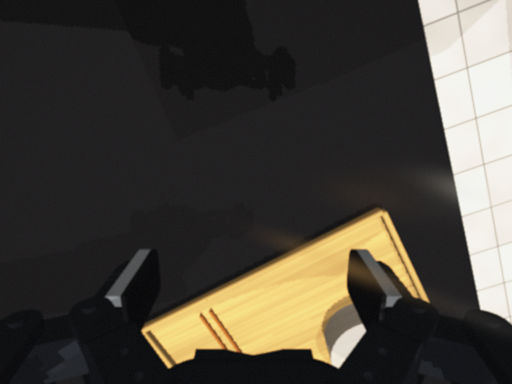

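```bash
cat > h.py <<'E'
import numpy as np,cv2
from scipy.spatial.transform import Rotation as R
from station import *
def Rq(q): return R.from_quat([q[1],q[2],q[3],q[0]])
def cam(name):
    o=get_obs(); r=read_camera(name)
    if 'eye' in r: M=Rq(r['rotation']).as_matrix(); e=np.array(r['eye'])
    else:
        H=np.array(r['hand_eye']); T=Rq(o['tool_rot']).as_matrix()
        M=T@H[:3,:3]; e=T@H[:3,3]+o['eef_pos']
    return dict(img=r['color'],K=np.array(r['mtx']),M=M,e=np.array(e),obs=o)
def proj(c,P):
    P=np.atleast_2d(P); p=(P-c['e'])@c['M']; p=p*[1,-1,-1]
    u=p@c['K'].T; return u[:,:2]/u[:,2:]   # col,row
def ray(c,px,z):  # px = (col,row)
    d=np.linalg.inv(c['K'])@[px[0],px[1],1]; d=c['M']@(d*[1,-1,-1])
    return c['e']+d*(z-c['e'][2])/d[2]
def save(n,img,box=None,s=1):
    if box: img=img[box[0]:box[1],box[2]:box[3]]
    cv2.imwrite('pics/'+n,cv2.resize(img,None,fx=s,fy=s,interpolation=cv2.INTER_CUBIC)[:,:,::-1])
E
python3 - <<'E'
from h import *
s=cam('scene');d=cam('side')
import pickle;
a=s['img'][175:235,195:345];b=d['img'][165:275,200:280]
save('cropA.png',a,s=5)
save('cropB.png',b,s=5)
save('cropP.png',s['img'][150:225,325:415],s=7)
save('cropP2.png',d['img'][125:190,160:240],s=8)
for n,c,px in [('pack s',s,(234,199)),('spare s',s,(304,217)),('printer s',s,(373,189)),('pack d',d,(250,246)),('spare d',d,(248,192)),('printer d',d,(200,157)),('red',d,(212,275)),('pink',d,(278,300)),('cup',d,(282,165)),('phone',d,(307,229)),('bottle',d,(194,210))]:
    print(n,ray(c,px,.02).round(3))
E
```

```text
pack s [ 0.481 -0.28   0.02 ]
spare s [ 0.598 -0.073  0.02 ]
printer s [0.509 0.182 0.02 ]
pack d [ 0.461 -0.283  0.02 ]
spare d [ 0.585 -0.075  0.02 ]
printer d [0.532 0.187 0.02 ]
red [ 0.304 -0.313  0.02 ]
pink [ 0.423 -0.497  0.02 ]
cup [ 0.766 -0.027  0.02 ]
phone [ 0.656 -0.328  0.02 ]
bottle [ 0.384 -0.043  0.02 ]
```

View pics/cropA.png

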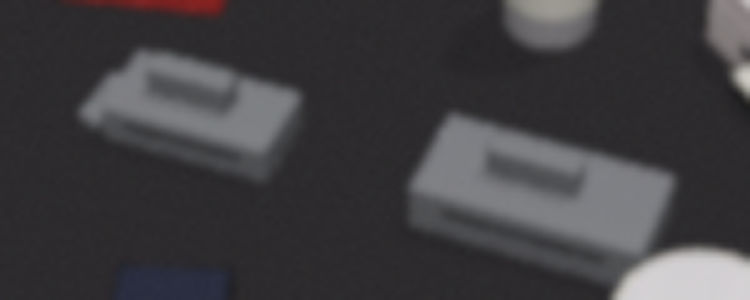

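View pics/cropB.png

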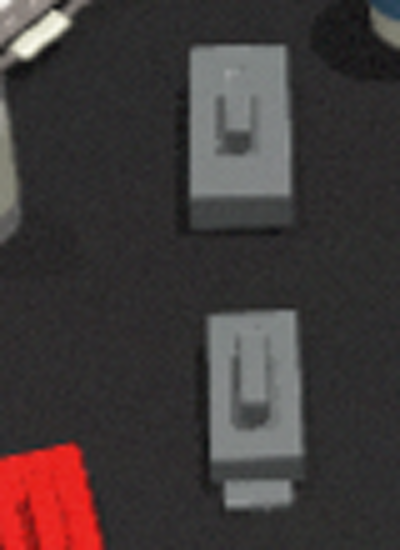

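View pics/cropP.png

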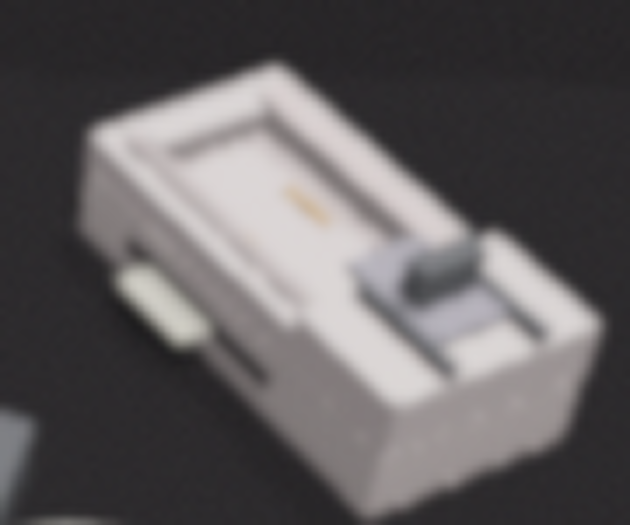

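View pics/cropP2.png

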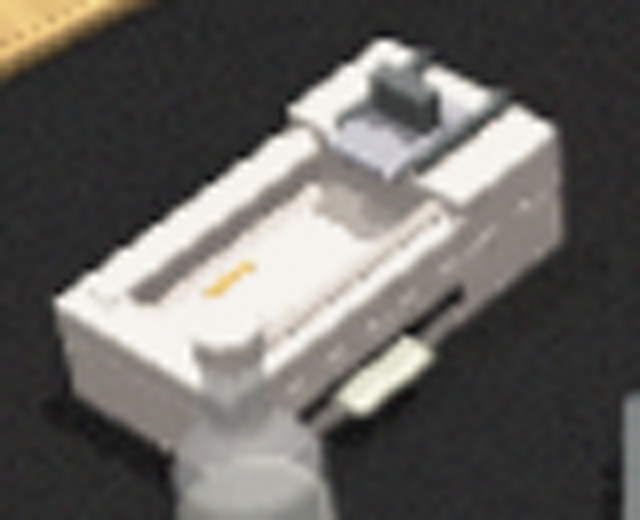

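```bash
cat > fit1.py <<'E'
from h import *
from scipy.optimize import least_squares
s=cam('scene');d=cam('side')
S=lambda l,sc,o:[((a/sc)+o[0]-.5+.5/sc,(b/sc)+o[1]-.5+.5/sc) for a,b in l]
pts=[(.130,.056,.071),(.130,-.056,.071),(.130,-.056,0),(-.095,.056,None),(-.095,-.056,None)]
o1=S([(605,320),(400,407),(370,520),(272,63),(85,135)],7,(325,150))
pts2=[(.130,.056,.071),(.130,-.056,.071),(.130,-.056,0),(-.095,.056,None),(-.095,.056,0)]
o2=S([(383,38),(557,127),(560,237),(57,300),(72,395)],8,(160,125))
def W(p,l):
    x,y,t,h=p; c,s_=np.cos(t),np.sin(t)
    return np.array([(x+c*a-s_*b,y+s_*a+c*b,h if z is None else z) for a,b,z in l])
def f(p): return np.r_[(proj(s,W(p,pts))-o1).ravel(),(proj(d,W(p,pts2))-o2).ravel()]
r=least_squares(f,[.5,.2,.3,.06],loss='soft_l1');print('printer',r.x.round(4),np.degrees(r.x[2]),f(r.x).round(1))
# pack
q1=[(-.06,.03,.03),(.06,.03,.03),(.06,-.03,.03),(.06,-.03,0)]
# scene crop A: offset (195,175) scale5 ; 
k1=S([(140,50),(300,93),(270,155)],5,(195,175))
l1=[(-.06,-.03,.03),(.06,-.03,.03),(.06,.03,.03)]
# world: pack x ~ +y, pack y ~ -x ; 
l1=[(-.06,.03,.03),(.06,.03,.03),(.06,-.03,.03),(-.08,.022,.008) ]
k1=S([(140,50),(300,93),(270,155)],5,(195,175))
l1=l1[:3]
l2=[(-.06,.03,.03),(.06,.03,.03),(.06,-.03,.03),(-.06,-.03,.03),(-.06,-.03,0),(-.08,.022,0),(-.08,-.022,0)]
k2=S([(213,462),(207,314),(298,309),(303,457),(303,478),(227,508),(294,505)],5,(200,165))
def g(p): 
    p=np.r_[p,0]; return np.r_[(proj(s,W(p,l1))-k1).ravel(),(proj(d,W(p,l2))-k2).ravel()]
r=least_squares(g,[.47,-.28,1.5],loss='soft_l1');print('pack',r.x.round(4),np.degrees(r.x[2]),g(r.x).round(1))
E
python3 fit1.py
```

```text
printer [0.5037 0.1617 0.3309 0.0615] 18.961741631824584 [-0.1 -0.   0.5 -0.3  0.4 -0.   0.6  0.1  0.7 -0.6 -0.   0.6  0.1  0.6
  0.8  0.8 -0.   0.9  0.6  1.1]
pack [ 0.4702 -0.2736  1.0351] 59.30417491775888 [ 0.5 -0.3  1.2 -0.2 -0.3 -0.7 -0.4 -0.6  0.1 -0.4  0.  -0.1  0.7 -0.5
  0.8  1.  -0.2  0.9  0.3  0.9]
```

```bash
cat >> h.py <<'E'
PX,PY,PT=0.5037,0.1617,0.3309
def pr2w(x,y,z,p=None):
    X,Y,T=p or (PX,PY,PT); c,s=np.cos(T),np.sin(T); return np.array([X+c*x-s*y,Y+s*x+c*y,z])
def down(h,tilt=0):
    """tool pointing down, tool x heading h (rad)"""
    x=np.array([np.cos(h),np.sin(h),0]);z=np.array([0,0,-1.]);return np.c_[x,np.cross(z,x),z]
def delta(pos,Rm):
    o=get_obs();T=Rq(o['tool_rot']).as_matrix()
    print('t',round(o['t'],2),'eef',o['eef_pos'].round(4),'F',o['contact_force'].round(1),'w',round(o['gripper_width'],3))
    print('shift',(T.T@(np.asarray(pos)-o['eef_pos'])/.025).round(2),'rot',(np.degrees(R.from_matrix(T.T@Rm).as_rotvec())/10).round(2))
E
python3 - <<'E'
from h import *
delta(pr2w(.09,0,.255),down(PT))
E
```

```text
t 2.3 eef [0.2396 0.6311 0.3039] F [-0.7  0.  -0.1] w 0.998
shift [-11.5   19.31   1.96] rot [ 0.   -0.    5.03]
```

Request:
{"name": "apply_moves", "arguments": {"moves": [[[-11.5,19.3,1.96],[0,0,5.03],0.2],[[-11.5,19.3,1.96],[0,0,5.03],0.2],[[-11.5,19.3,1.96],[0,0,5.03],0.2],[[-11.5,19.3,1.96],[0,0,5.03],0.2],[[-11.5,19.3,1.96],[0,0,5.03],0.2],[[-11.5,19.3,1.96],[0,0,5.03],0.2],[[-11.5,19.3,1.96],[0,0,5.03],0.2],[[-11.5,19.3,1.96],[0,0,5.03],0.2],[[-11.5,19.3,1.96],[0,0,5.03],0.2],[[-11.5,19.3,1.96],[0,0,5.03],0.2],[[-11.5,19.3,1.96],[0,0,5.03],0.2],[[-11.5,19.3,1.96],[0,0,5.03],0.2],[[-11.5,19.3,1.96],[0,0,5.03],0.2]], "force": 60}}

```text
t: 3.92
eef_pos: [0.5879, 0.1927, 0.255]
tool_rot: [-0.0, 0.986, 0.166, -0.0]
contact_force: [-0.2, -0.1, 0.2]
gripper_width: 0.603
```

```bash
python3 - <<'E'
from h import *
delta(pr2w(.09,0,.255),down(PT))
c=cam('wrist');im=c['img'].copy()
for b in (0,.008):
  for p in [(.077+b,.018,.102),(.077+b,-.018,.102),(.091+b,.018,.102),(.091+b,-.018,.102),(.048+b,.021,.078),(.048+b,-.021,.078)]:
    u=proj(c,pr2w(*p))[0]; cv2.circle(im,(int(round(u[0])),int(round(u[1]))),2,(255,0,0) if b else (0,255,0),-1)
for p in [(.130,.056,.071),(.130,-.056,.071),(.062,.056,.071),(.062,-.056,.071),(-.072,.033,.06),(-.072,-.033,.06)]:
    u=proj(c,pr2w(*p))[0]; cv2.circle(im,(int(round(u[0])),int(round(u[1]))),3,(0,0,255),-1)
save('w1.png',im,s=1.5)
E
```

```text
t 3.92 eef [0.5879 0.1927 0.255 ] F [-0.2 -0.1  0.2] w 0.603
shift [0.01 0.08 0.  ] rot [-0.   -0.    0.01]
```

View pics/w1.png

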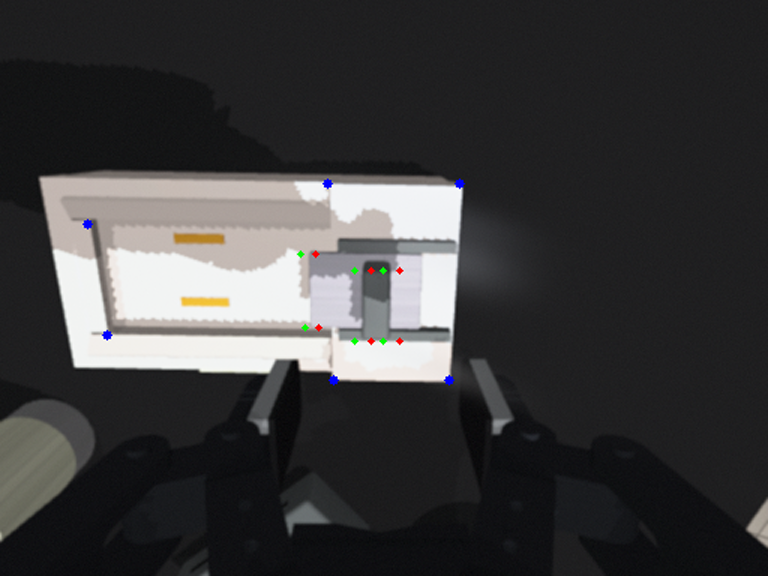

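```bash
python3 - <<'E'
from h import *
print(tcp_to_tips, tcp_to_tips() if callable(tcp_to_tips) else '')
delta(pr2w(.088,0.0,.157),down(PT))
E
```

```text
0.0726 
t 3.98 eef [0.5881 0.1924 0.255 ] F [-0.3  0.2 -0.4] w 0.599
shift [-0.07  0.07  3.92] rot [-0.   -0.    0.01]
```

Request:
{"name": "apply_moves", "arguments": {"moves": [[[-0.07,0.07,2],[0,0,0],0.2],[[-0.07,0.07,3],[0,0,0],0.2],[[-0.07,0.07,3.6],[0,0,0],0.0],[[-0.07,0.07,3.9],[0,0,0],-0.3],[[-0.07,0.07,3.9],[0,0,0],-1],[[-0.07,0.07,3.9],[0,0,0],-1],[[-0.07,0.07,3.9],[0,0,0],-1],[[-0.07,0.07,3.9],[0,0,0],-1],[[-0.07,0.07,3.9],[0,0,0],-1]], "force": 50}}

```text
t: 5.1
eef_pos: [0.5877, 0.189, 0.1577]
tool_rot: [-0.0, 0.986, 0.164, 0.0]
contact_force: [-0.3, 1.4, -1.9]
gripper_width: 0.148
```

Request:
{"name": "apply_moves", "arguments": {"moves": [[[0.2,0,0],[0,0,0],-1],[[0.4,0,0],[0,0,0],-1],[[0.55,0,0],[0,0,0],-1],[[0.65,0,0],[0,0,0],-1],[[0.7,0,0],[0,0,0],-1],[[0.7,0,0],[0,0,0],-1],[[0.7,0,0],[0,0,0],-1]]}}

```text
t: 5.98
eef_pos: [0.6038, 0.1943, 0.1576]
tool_rot: [0.0, 0.986, 0.164, -0.0]
contact_force: [-4.4, -0.6, 4.8]
gripper_width: 0.145
```

```bash
python3 - <<'E'
from h import *
delta(pr2w(.104,0.0,.157),down(PT))
c=cam('wrist');save('w2.png',c['img'],s=1.5)
E
```

```text
t 5.97 eef [0.6038 0.1943 0.1576] F [-4.4 -0.6  4.8] w 0.145
shift [-0.05 -0.07  0.03] rot [-0.    0.01 -0.01]
```

View pics/w2.png

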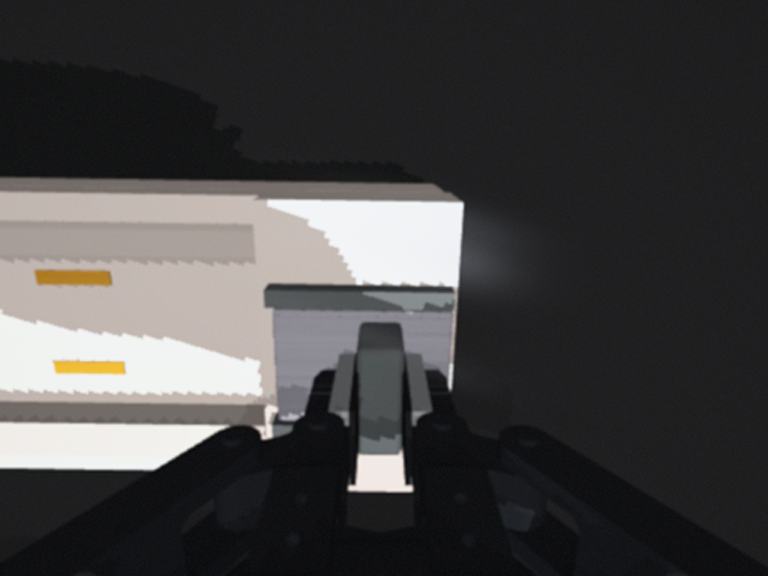

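Request:
{"name": "apply_moves", "arguments": {"moves": [[[0.06,0,0],[0,0,0],-1],[[0.1,0,0],[0,0,0],-1],[[0.1,0,0],[0,0,0],-1]]}}

```text
t: 6.4
eef_pos: [0.6042, 0.1944, 0.1575]
tool_rot: [0.0, 0.986, 0.164, -0.003]
contact_force: [-12.1, -2.2, 11.4]
gripper_width: 0.15
```

Request:
{"name": "apply_moves", "arguments": {"moves": [[[-0.05,0,0],[0,0,0],-0.5],[[-0.05,0,0],[0,0,0],0],[[-0.05,0,0],[0,0,0],0.3],[[-0.05,0,-2],[0,0,0],0.3],[[-0.05,0,-4.5],[0,0,0],0.3],[[-0.05,0,-5.7],[0,0,0],0.3]]}}

```text
t: 7.15
eef_pos: [0.6067, 0.195, 0.3038]
tool_rot: [-0.001, 0.986, 0.164, 0.003]
contact_force: [0.8, -0.0, -0.4]
gripper_width: 0.651
```

```bash
python3 - <<'E'
from h import *
p=(.4702,-.2736,1.0351)
delta(pr2w(-.005,0.0,.27,p),down(p[2]-np.pi/2))
E
```

```text
t 7.15 eef [0.6067 0.195  0.3038] F [ 0.8 -0.  -0.4] w 0.651
shift [-11.4   16.09   1.29] rot [-0.01 -0.03  4.96]
```

Request:
{"name": "apply_moves", "arguments": {"moves": [[[-11.4,16.1,1.0],[0,0,4.96],0.3],[[-11.4,16.1,1.0],[0,0,4.96],0.3],[[-11.4,16.1,1.0],[0,0,4.96],0.3],[[-11.4,16.1,1.0],[0,0,4.96],0.3],[[-11.4,16.1,1.0],[0,0,4.96],0.3],[[-11.4,16.1,1.0],[0,0,4.96],0.3],[[-11.4,16.1,1.3],[0,0,4.96],0.3],[[-11.4,16.1,1.3],[0,0,4.96],0.3],[[-11.4,16.1,1.3],[0,0,4.96],0.3],[[-11.4,16.1,1.3],[0,0,4.96],0.3],[[-11.4,16.1,1.3],[0,0,4.96],0.3],[[-11.4,16.1,1.3],[0,0,4.96],0.3]]}}

```text
t: 8.65
eef_pos: [0.4669, -0.277, 0.2674]
tool_rot: [-0.0, 0.965, -0.263, 0.0]
contact_force: [-0.6, -0.3, -0.5]
gripper_width: 0.648
```

```bash
python3 - <<'E'
from h import *
p=(.4702,-.2736,1.0351)
delta(pr2w(-.005,0.0,.27,p),down(p[2]-np.pi/2))
c=cam('wrist');im=c['img'].copy();save('w3r.png',im)
for q in [(-.06,.03,.03),(.06,.03,.03),(.06,-.03,.03),(-.06,-.03,.03),(-.08,.022,.008),(-.08,-.022,.008),(-.035,.009,.054),(-.035,-.009,.054),(.025,.009,.054),(.025,-.009,.054)]:
    u=proj(c,pr2w(*q,p))[0]; cv2.circle(im,(int(round(u[0])),int(round(u[1]))),2,(255,0,0),-1)
save('w3.png',im,s=1.5)
E
```

```text
t 8.65 eef [ 0.4669 -0.277   0.2674] F [-0.6 -0.3 -0.5] w 0.648
shift [ 0.05  0.02 -0.1 ] rot [-0.   -0.    0.02]
```

View pics/w3.png

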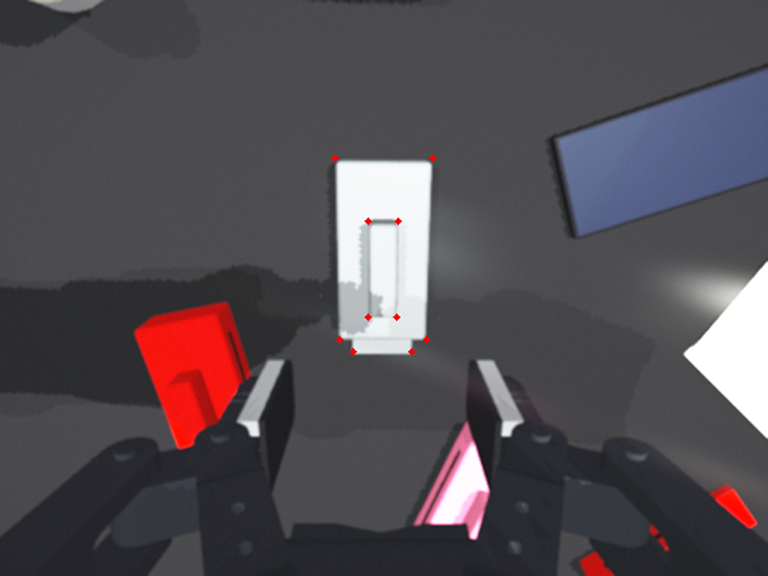

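Request:
{"name": "apply_moves", "arguments": {"moves": [[[0.05,0,2.4],[0,0,0],0.2],[[0.05,0,4.5],[0,0,0],0.1],[[0.05,0,5.8],[0,0,0],0.0],[[0.05,0,6.4],[0,0,0],0.0],[[0.05,0,6.4],[0,0,0],0.0],[[0.05,0,6.4],[0,0,0],-1],[[0.05,0,6.4],[0,0,0],-1],[[0.05,0,6.4],[0,0,0],-1],[[0.05,0,6.4],[0,0,0],-1],[[0.05,0,6.4],[0,0,0],-1]], "force": 100}}

```text
t: 9.95
eef_pos: [0.468, -0.2793, 0.109]
tool_rot: [-0.0, 0.964, -0.265, 0.001]
contact_force: [-0.4, 1.0, 6.1]
gripper_width: 0.185
```

```bash
cat >> h.py <<'E'
GX,GH,GY=-.006,.109,0.0   # TCP in pack frame
def packpose(tx,tz,th,ty=0.,yaw=0.):
    T=PT+yaw; c,s=np.cos(th),np.sin(th)
    Z=R.from_euler('z',T).as_matrix()
    xp=Z@[c,0,s];zp=Z@[-s,0,c];yp=np.cross(zp,xp)
    tip=pr2w(tx,ty,.040+tz); og=tip+.08*xp
    return og,np.c_[xp,yp,zp]
def tcp_for(*a,**k):
    og,Q=packpose(*a,**k)
    return og+GX*Q[:,0]+GY*Q[:,1]+GH*Q[:,2], np.c_[-Q[:,1],-Q[:,0],-Q[:,2]]
E
python3 - <<'E'
from h import *
o=get_obs();T=Rq(o['tool_rot']).as_matrix()
delta([.57,-.1,.36],T)
pos,Q=tcp_for(-.066,.08,np.radians(18)); print(pos)
delta(pos,Q); delta(pos+[0,0,.05],Q)
E
```

```text
t 9.95 eef [ 0.468  -0.2793  0.109 ] F [-0.4  1.   6.1] w 0.185
shift [ -0.12  -8.26 -10.03] rot [0. 0. 0.]
[0.4759851  0.15217908 0.24653242]
t 9.95 eef [ 0.468  -0.2793  0.109 ] F [-0.4  1.   6.1] w 0.185
shift [ -8.52 -15.01  -5.51] rot [1.71 0.62 4.  ]
t 9.95 eef [ 0.468  -0.2793  0.109 ] F [-0.4  1.   6.1] w 0.185
shift [ -8.51 -15.01  -7.51] rot [1.71 0.62 4.  ]
```

Request:
{"name": "apply_moves", "arguments": {"moves": [[[0,0,-0.4],[0,0,0],-1],[[0,0,-2],[0,0,0],-1],[[0,0,-4.4],[0,0,0],-1],[[0,0,-6.8],[0,0,0],-1],[[0,0,-9],[0,0,0],-1],[[0,-1,-10],[0,0,0],-1],[[0,-3,-10],[0,0,0],-1],[[0,-5,-10],[0,0,0.5],-1],[[0,-7,-10],[0,0,1],-1],[[-1,-8.8,-10],[0,0,1.5],-1],[[-2.4,-10.3,-10],[0.3,0.1,2],-1],[[-3.8,-11.8,-10],[0.6,0.2,2.5],-1],[[-5.2,-13.2,-9.6],[0.9,0.3,3],-1],[[-6.6,-14.5,-9],[1.2,0.4,3.5],-1],[[-7.8,-15,-8.4],[1.5,0.5,4],-1],[[-8.5,-15,-7.5],[1.71,0.62,4],-1],[[-8.5,-15,-7.5],[1.71,0.62,4],-1],[[-8.5,-15,-7.5],[1.71,0.62,4],-1]]}}

```text
t: 12.2
eef_pos: [0.4768, 0.1515, 0.2961]
tool_rot: [-0.127, 0.804, -0.574, 0.09]
contact_force: [0.2, -0.0, -2.8]
gripper_width: 0.183
```

```bash
cat > look.py <<'E'
from h import *
import sys
def corners(og,Q):
    L=[(-.06,.03,.03),(.06,.03,.03),(.06,-.03,.03),(-.06,-.03,.03),(.06,.03,0),(.06,-.03,0),(-.06,.03,0),(-.06,-.03,0),(-.08,.022,0),(-.08,-.022,0),(-.08,.022,.008),(-.08,-.022,.008)]
    return np.array([og+Q@l for l in np.array(L)])
n=sys.argv[1]
o=get_obs();T=Rq(o['tool_rot']).as_matrix();Q=np.c_[-T[:,1],-T[:,0],-T[:,2]];og=o['eef_pos']-Q@[GX,GY,GH]
D=np.vstack([pr2w(0,0,0)]);Zi=R.from_euler('z',-PT).as_matrix()
tip=Zi@(og-.08*Q[:,0]-pr2w(0,0,.04));print('tip in bay (model)',tip.round(4),'tilt',np.degrees(np.arcsin(Q[2,0])).round(2),'roll',np.degrees(np.arcsin(Q[2,1])).round(2),'yaw',np.degrees(np.arctan2(Q[1,0],Q[0,0])-PT).round(2),'t',o['t'],'F',o['contact_force'].round(1))
for cn in sys.argv[2:]:
    c=cam(cn);im=c['img'].copy();s=3 if cn!='wrist' else 1.5
    im=cv2.resize(im,None,fx=s,fy=s,interpolation=cv2.INTER_CUBIC)
    for i,P in enumerate(corners(og,Q)):
        u=(proj(c,P)[0]+.5)*s-.5; cv2.circle(im,tuple(np.round(u).astype(int).tolist()),2,(255,0,0),-1)
    if cn=='scene': im=im[270:720,870:1320]
    if cn=='side': im=im[270:660,420:870]
    cv2.imwrite(f'pics/{n}_{cn}.png',cv2.resize(im,None,fx=1.3 if s==3 else 1,fy=1.3 if s==3 else 1)[:,:,::-1])
E
python3 look.py a scene side wrist
```

```text
tip in bay (model) [-0.0658 -0.0006  0.1296] tilt 17.88 roll 0.1 yaw -0.06 t 12.2 F [ 0.2 -0.  -2.8]
```

View pics/a_scene.png

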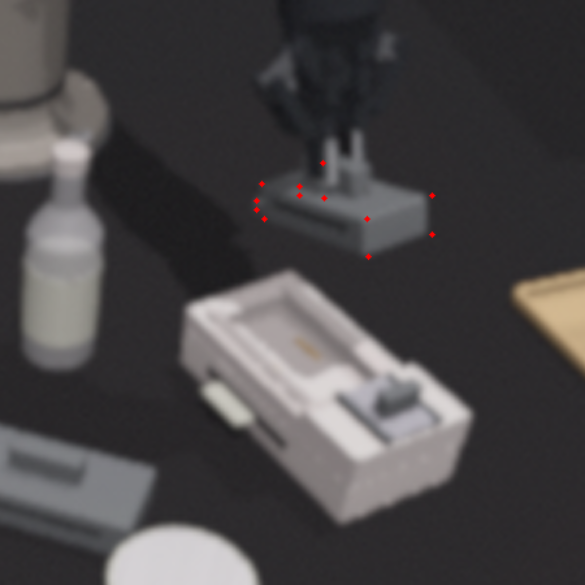

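View pics/a_side.png

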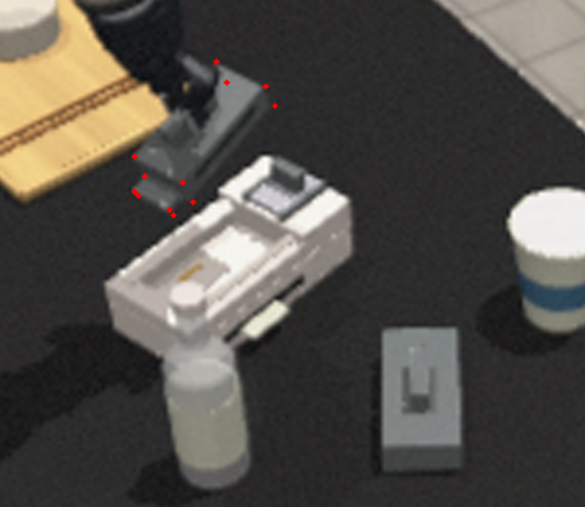

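View pics/a_wrist.png

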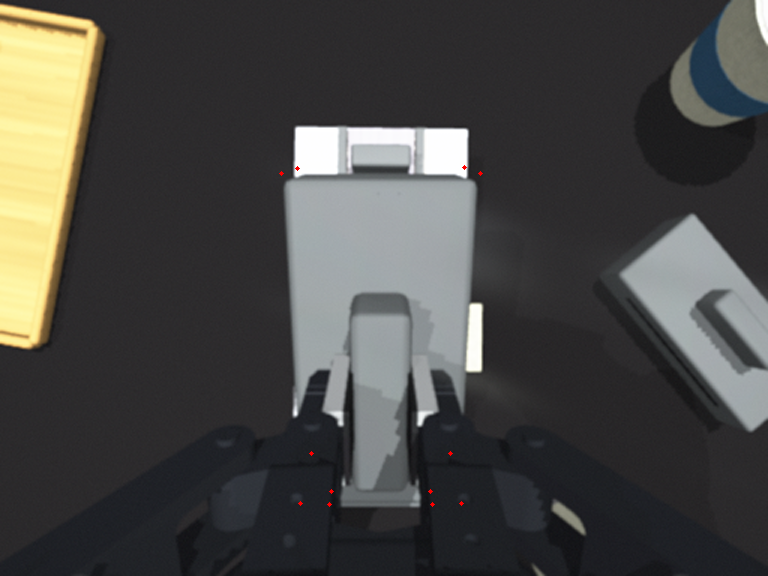

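```bash
cat > fitg.py <<'E'
from h import *
from scipy.optimize import least_squares
c=cam('wrist');o=c['obs'];T=Rq(o['tool_rot']).as_matrix();Q0=np.c_[-T[:,1],-T[:,0],-T[:,2]]
save('w4.png',c['img'],(100,384,170,340),3.4) if 0 else None
# heel-top corners, heel-bottom? , rib top corners (px at scale 1.5)
L=np.array([(.06,.03,.03),(.06,-.03,.03),(-.035,.0,.054)])
ob=np.array([(285.5,180),(475,180),(381,490)])/1.5-.17
def f(p,full=False):
    ph,gx,gy,gh,yw=p
    Q=Q0@R.from_euler('yz',[ph,yw]).as_matrix()
    og=o['eef_pos']-Q0@[0,0,GH]-Q@[gx,gy,gh-GH] # pivot
    r=(proj(c,np.array([og+Q@l for l in L]))-ob)
    return np.r_[r[:2].ravel(),r[2,1]*.5,(gh-.109)/.001*.3,(gx+.006)/.001*.3]
r=least_squares(f,[0,-.006,0,.109,0]);print(np.degrees(r.x[[0,4]]).round(2),r.x[1:4].round(4),r.fun.round(2))
E
python3 fitg.py
python3 - <<'E'
from h import *
for n,box in (('scene',(140,190,365,445)),('side',(105,165,170,240))):
    c=cam(n);save(f'z_{n}.png',c['img'],box,9)
E
```

```text
[ 3.13 -0.03] [-0.0016 -0.0004  0.1126] [-0.23 -0.13  0.23 -0.13  0.21  1.07  1.32]
```

View pics/z_scene.png

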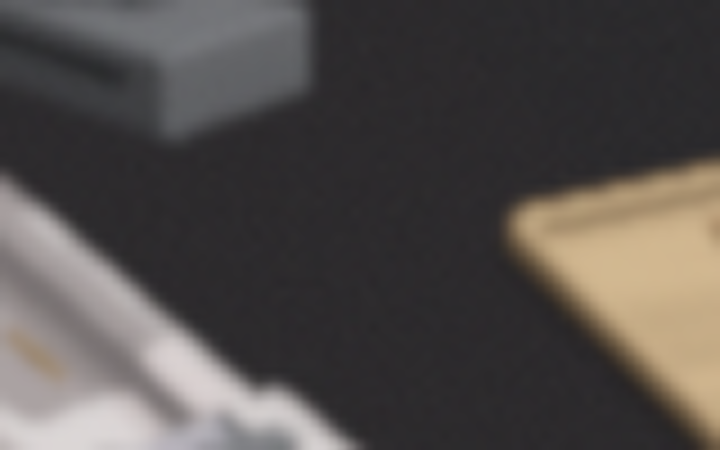

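View pics/z_side.png

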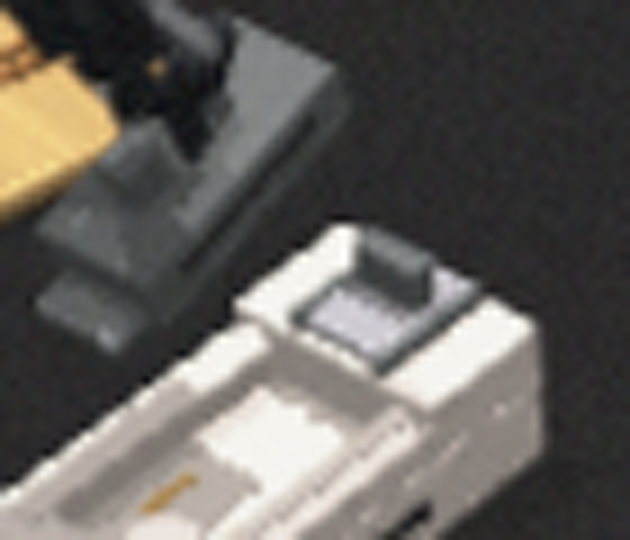

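```bash
cat > fitg2.py <<'E'
from h import *
from scipy.optimize import least_squares
c=cam('wrist');s=cam('scene');d=cam('side');o=c['obs'];T=Rq(o['tool_rot']).as_matrix();Q0=np.c_[-T[:,1],-T[:,0],-T[:,2]]
u=lambda l,sc,of:np.array([(a/sc+of[0]-.5+.5/sc,b/sc+of[1]-.5+.5/sc) for a,b in l])
obs=[(c,[(.06,.03,.03),(.06,-.03,.03)],u([(285.5,180),(475,180)],1.5,(0,0)),1),
(s,[(.06,-.03,0),(.06,.03,.03),(.06,.03,0),(.06,-.03,.03)],u([(170,141),(311,3),(308,95),(160,65)],9,(365,140)),1),
(d,[(.06,-.03,.03),(.06,-.03,0),(-.08,-.022,0),(-.08,.022,.008),(-.06,-.03,0),(-.06,.03,.03)],u([(340,68),(348,108),(118,353),(33,300),(158,325),(36,228)],9,(170,105)),1)]
def f(p):
    ph,gx,gy,gh,yw,ro=p
    Q=Q0@R.from_euler('yzx',[ph,yw,ro]).as_matrix()
    og=o['eef_pos']-Q0@[0,0,GH-.042]-Q@[gx,gy,gh-(GH-.042)]
    return np.concatenate([((proj(k,np.array([og+Q@np.array(l) for l in L]))-ob)*w).ravel() for k,L,ob,w in obs])
r=least_squares(f,[0,-.006,0,.109,0,0],loss='soft_l1');print(np.degrees(r.x[[0,4,5]]).round(2),r.x[1:4].round(4),f(r.x).round(1))
E
python3 fitg2.py
```

```text
[ 4.72  0.22 -0.81] [-0.0042 -0.0005  0.1069] [-2.   0.2  1.6 -0.2 -0.7  0.8  0.5  0.9  0.1  0.2  0.9 -0.4 -0.1  0.6
  1.1  1.9 -0.5  0.7 -0.7  0.4  0.5  0.8 -0.9 -0.5]
```

```bash
cat >> h.py <<'E'
GX,GH,GY,DP,PV=-.004,.109,-.0005,np.radians(4.3),.067
RD=R.from_euler('y',DP).as_matrix()
def tcp_for(*a,**k):
    og,Q=packpose(*a,**k); Q0=Q@RD.T
    return og+Q@[GX,GY,GH-PV]+Q0@[0,0,PV], np.c_[-Q0[:,1],-Q0[:,0],-Q0[:,2]]
def cur(o):
    T=Rq(o['tool_rot']).as_matrix();Q0=np.c_[-T[:,1],-T[:,0],-T[:,2]];Q=Q0@RD
    return o['eef_pos']-Q0@[0,0,PV]-Q@[GX,GY,GH-PV],Q
E
sed -i "s/^o=get_obs();T=.*/o=get_obs();og,Q=cur(o)/" look.py
python3 - <<'E'
from h import *
for a in [(-.066,.04,18),(-.066,.01,18)]:
    delta(*tcp_for(a[0],a[1],np.radians(a[2])))
E
```

```text
t 12.65 eef [0.476  0.1519 0.295 ] F [ 0.2 -0.2 -3.3] w 0.18
shift [0.01 1.2  3.38] rot [ 0.45  0.01 -0.  ]
t 12.65 eef [0.476  0.1519 0.295 ] F [ 0.2 -0.2 -3.3] w 0.18
shift [0.01 1.57 4.52] rot [ 0.45  0.01 -0.  ]
```

Request:
{"name": "apply_moves", "arguments": {"moves": [[[0,0.6,0.8],[0.45,0,0],-1],[[0,1,2],[0.45,0,0],-1],[[0,1.2,3],[0.45,0,0],-1],[[0,1.2,3.4],[0.45,0,0],-1],[[0,1.2,3.4],[0.45,0,0],-1],[[0,1.2,3.4],[0.45,0,0],-1]], "force": 120}}

```text
t: 13.4
eef_pos: [0.4737, 0.1513, 0.2053]
tool_rot: [-0.158, 0.799, -0.57, 0.112]
contact_force: [-0.2, 0.4, -1.6]
gripper_width: 0.178
```

```bash
python3 look.py b scene side wrist
```

```text
tip in bay (model) [-0.0655  0.0006  0.0398] tilt 18.06 roll 0.08 yaw -0.0 t 13.4 F [-0.2  0.4 -1.6]
```

View pics/b_scene.png

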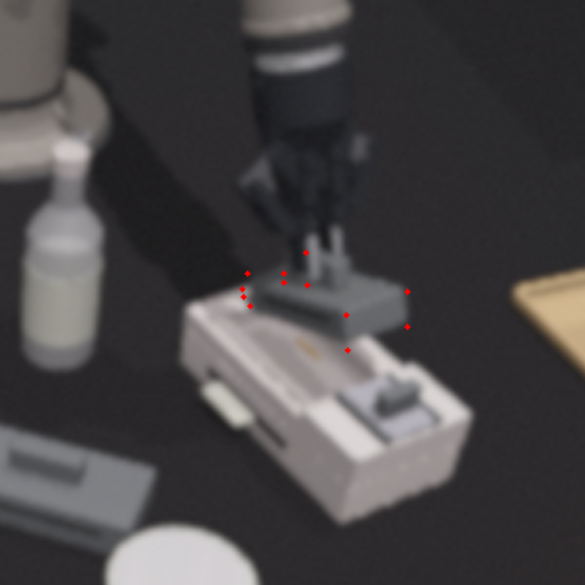

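View pics/b_side.png

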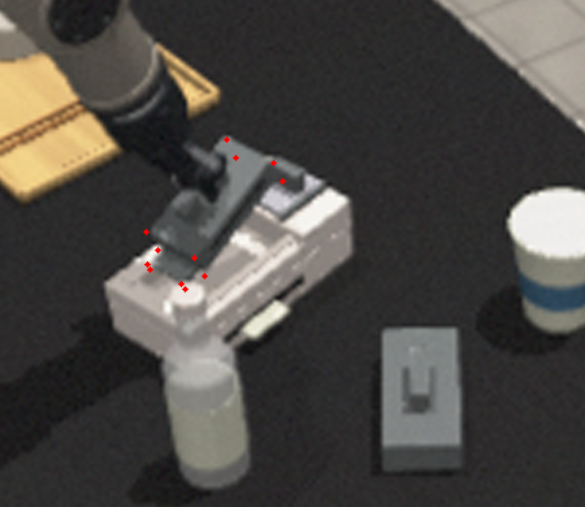

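View pics/b_wrist.png

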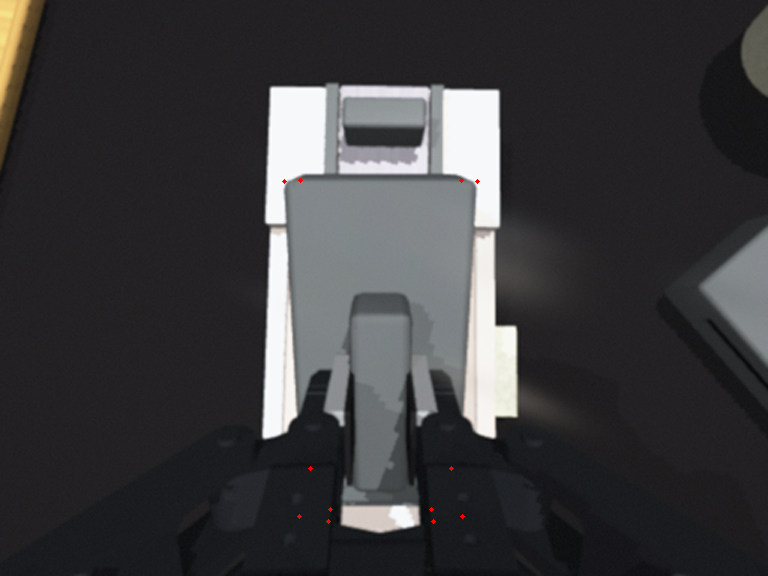

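```bash
python3 - <<'E'
from h import *
for n,box in (('scene',(150,185,345,400)),('side',(120,165,140,185))):
    c=cam(n);save(f'y_{n}.png',c['img'],box,13)
E
```

```text
(no output)
```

View pics/y_scene.png

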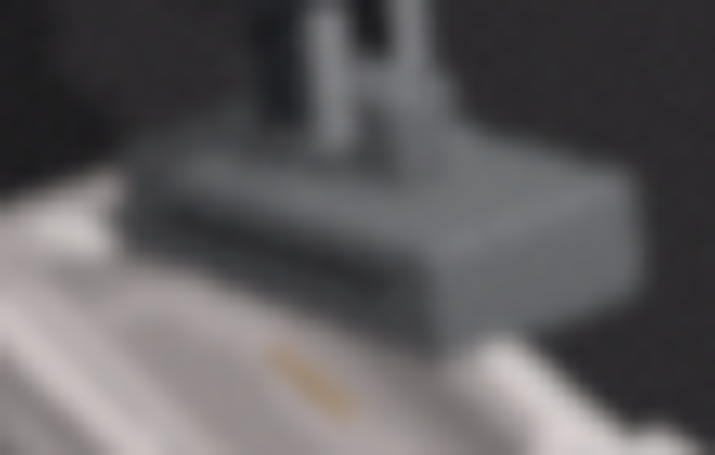

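View pics/y_side.png

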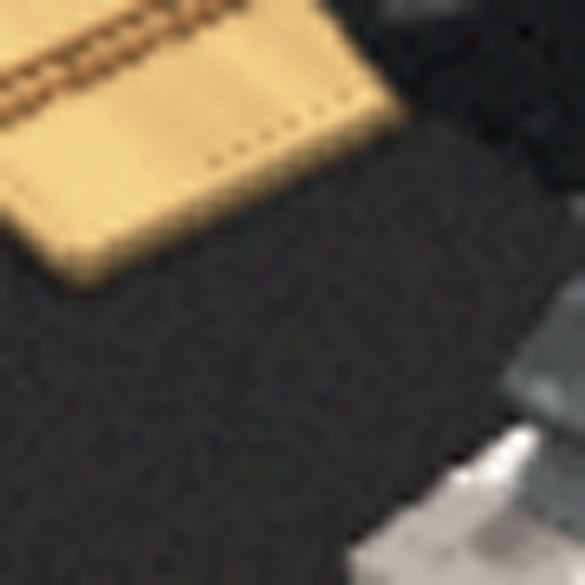

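```bash
python3 - <<'E'
from h import *
c=cam('side');save(f'y_side2.png',c['img'],(120,168,170,225),12)
E
```

```text
(no output)
```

View pics/y_side2.png

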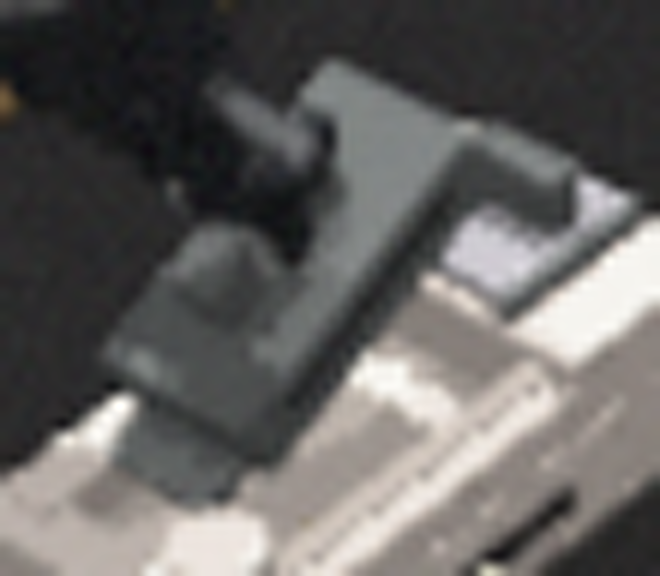

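```bash
cat > fitg3.py <<'E'
from h import *
from scipy.optimize import least_squares
c=cam('wrist');s=cam('scene');d=cam('side');o=c['obs'];T=Rq(o['tool_rot']).as_matrix();Q0=np.c_[-T[:,1],-T[:,0],-T[:,2]]
u=lambda l,sc,of:np.array([(a/sc+of[0]-.5+.5/sc,b/sc+of[1]-.5+.5/sc) for a,b in l])
obs=[(c,[(.06,.03,.03),(.06,-.03,.03)],u([(285.5,182),(475.5,182)],1.5,(0,0)),.5),
(s,[(.06,-.03,0),(.06,.03,.03),(.06,.03,0),(.06,-.03,.03),(-.06,-.03,0)],u([(440,350),(635,172),(640,290),(430,258),(125,243)],13,(345,150)),1),
(d,[(.06,.03,.03),(.06,-.03,.03),(-.06,.03,.03),(-.06,-.03,0),(-.08,-.022,0),(-.08,.022,.008)],u([(332,58),(467,125),(100,358),(265,467),(197,507),(112,460)],12,(170,120)),1)]
def f(p):
    ph,gx,gy,gh=p[:4]
    Q=Q0@R.from_euler('yzx',[ph,0,0]).as_matrix()
    og=o['eef_pos']-Q0@[0,0,PV]-Q@[gx,gy,gh-PV]
    k=[0*np.zeros(2),p[4:6],p[6:8]]
    return np.concatenate([((proj(kk,np.array([og+Q@np.array(l) for l in L]))-ob+k[i])*w).ravel() for i,(kk,L,ob,w) in enumerate(obs)]+[p[4:]*1.])
r=least_squares(f,[.08,-.006,0,.109,0,0,0,0],loss='soft_l1');print(np.degrees(r.x[0]).round(2),r.x[1:4].round(4),r.x[4:].round(2),f(r.x).round(1))
E
python3 fitg3.py
```

```text
2.1 [-0.003  -0.0004  0.1097] [-0.32 -0.75 -0.15 -0.86] [-0.9  0.1  0.7  0.   0.1  1.6  0.2  0.1  0.2  0.1  0.3 -0.5 -0.6  0.
 -0.2 -0.2  0.7  0.4 -0.8 -0.5  0.4  1.3  1.1  1.3 -1.3 -0.8 -0.3 -0.7
 -0.2 -0.9]
```

```bash
python3 - <<'E'
src=open('fitg3.py').read()
src=src.replace("+[p[4:]*1.]","+[p[4:]*1.]+[proj(c,np.array([og+Q@[-.08,0,.008],og+Q@[-.035,0,.054],og+Q@[.025,0,.054]]))[:,1]-(np.array([504,490,309])/1.5-.17)]")
src=src.replace("kk,L,ob","kk,L,ob")
src+='''
G=r.x;ph=G[0]
Q=Q0@R.from_euler('y',ph).as_matrix();og=o['eef_pos']-Q0@[0,0,PV]-Q@[G[1],G[2],G[3]-PV]
print(proj(c,np.array([og+Q@[-.08,0,.008],og+Q@[-.035,0,.054],og+Q@[.025,0,.054]]))*1.5)
print('tip',R.from_euler('z',-PT).as_matrix()@(og-.08*Q[:,0]-pr2w(0,0,.04)),np.degrees(np.arcsin(Q[2,0])))
'''
open('fitg4.py','w').write(src)
E
python3 fitg4.py; python3 -c "
from h import *
c=cam('wrist');save('w5.png',c['img'],(180,370,200,320),4)"
```

```text
1.16 [-0.0033 -0.0004  0.1133] [-0.46 -1.7  -0.52 -1.29] [-0.4 -0.7  0.2 -0.7  0.2  1.6  0.1  0.   0.3  0.1  0.3 -0.6 -0.5  0.4
 -0.2 -0.3  0.7  0.3 -0.6 -0.3  0.6  1.4  1.4  1.4 -1.1 -0.7 -0.5 -1.7
 -0.5 -1.3  0.7 -0.7  1.2]
[[380.08370271 504.73076936]
 [380.11091688 488.68325896]
 [380.04794169 310.47603055]]
tip [-0.06137324  0.00069613  0.0321224 ] 21.16700709734256
```

View pics/w5.png

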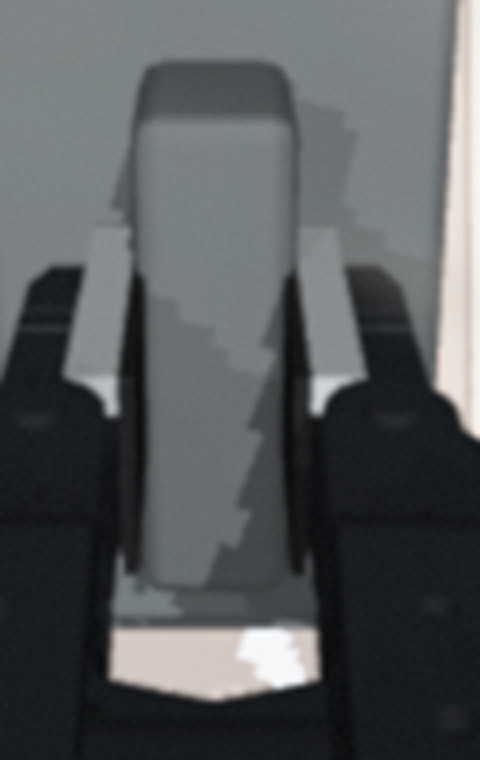

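```bash
cat >> h.py <<'E'
GX,GH,GY,DP=-.0033,.111,-.0005,np.radians(2.2)
RD=R.from_euler('y',DP).as_matrix()
E
python3 look.py c; python3 - <<'E'
from h import *
for a in [(-.066,.01,17.5),(-.066,0.004,17.5),(-.066,0.0,17.5),(-.066,-.004,17.5)]:
    delta(*tcp_for(a[0],a[1],np.radians(a[2])))
E
```

```text
tip in bay (model) [-0.0635  0.0007  0.0351] tilt 20.12 roll 0.07 yaw 0.01 t 14.05 F [-0.8  0.3 -3.3]
t 14.05 eef [0.4734 0.1513 0.2048] F [-0.8  0.3 -3.3] w 0.176
shift [0.02 0.28 1.04] rot [-0.26  0.01  0.  ]
t 14.05 eef [0.4734 0.1513 0.2048] F [-0.8  0.3 -3.3] w 0.176
shift [0.02 0.37 1.26] rot [-0.26  0.01  0.  ]
t 14.05 eef [0.4734 0.1513 0.2048] F [-0.8  0.3 -3.3] w 0.176
shift [0.02 0.43 1.41] rot [-0.26  0.01  0.  ]
t 14.05 eef [0.4734 0.1513 0.2048] F [-0.8  0.3 -3.3] w 0.176
shift [0.02 0.49 1.56] rot [-0.26  0.01  0.  ]
```

Request:
{"name": "apply_moves", "arguments": {"moves": [[[0,0.2,0.5],[-0.26,0,0],-1],[[0,0.28,1.0],[-0.26,0,0],-1],[[0,0.37,1.26],[-0.26,0,0],-1],[[0,0.4,1.33],[-0.26,0,0],-1],[[0,0.4,1.33],[-0.26,0,0],-1]]}}

```text
t: 14.68
eef_pos: [0.4765, 0.1523, 0.1701]
tool_rot: [-0.14, 0.802, -0.572, 0.099]
contact_force: [0.3, 0.3, -2.1]
gripper_width: 0.174
```

```bash
python3 look.py d scene side wrist
```

```text
tip in bay (model) [-0.0661  0.0006  0.002 ] tilt 17.49 roll 0.07 yaw -0.0 t 14.675 F [ 0.3  0.3 -2.1]
```

View pics/d_wrist.png

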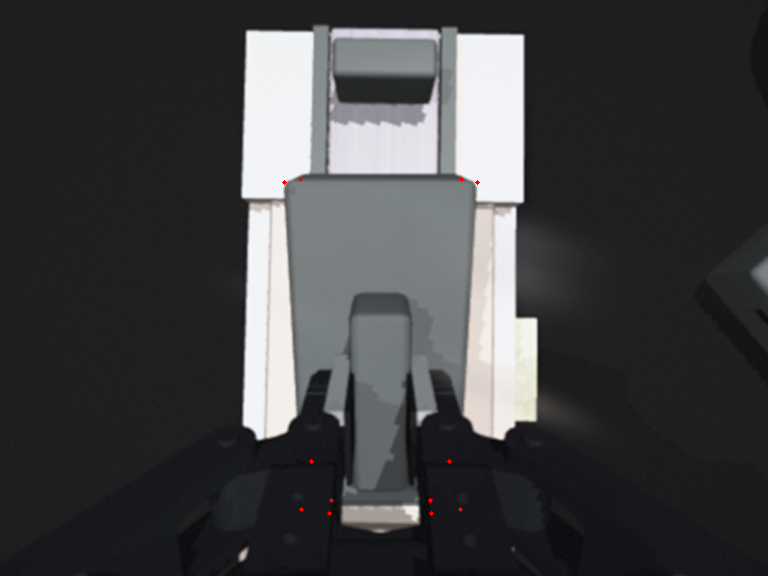

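View pics/d_side.png

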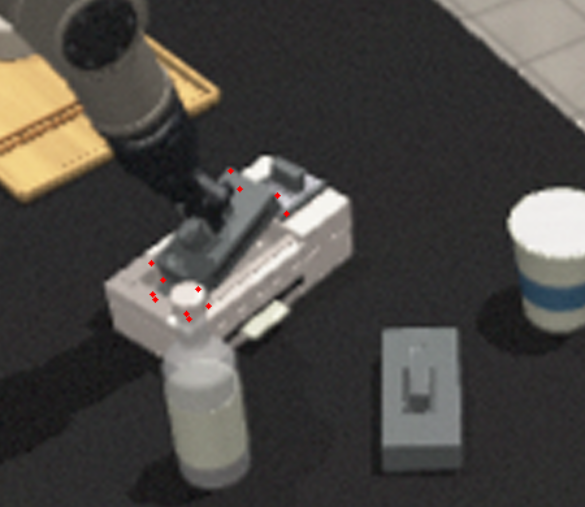

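View pics/d_scene.png

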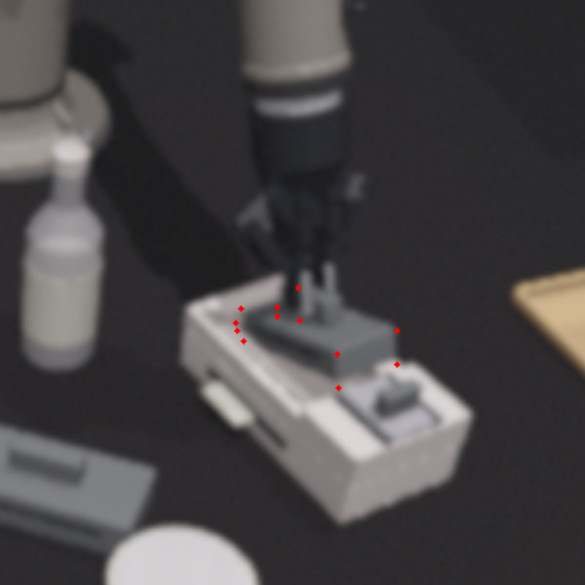

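Request:
{"name": "apply_moves", "arguments": {"moves": [[[0,0.03,0.1],[0,0,0],-1],[[0,0.05,0.17],[0,0,0],-1],[[0,0.05,0.17],[0,0,0],-1]]}}

```text
t: 15.2
eef_pos: [0.478, 0.1531, 0.1669]
tool_rot: [-0.141, 0.802, -0.572, 0.1]
contact_force: [-2.3, 0.1, 8.8]
gripper_width: 0.177
```

```bash
python3 look.py d; python3 - <<'E'
from h import *
for a in [(-.066,-.002,17),(-.074,-.002,17),(-.079,-.002,16.5),(-.084,-.002,16)]:
    delta(*tcp_for(a[0],a[1],np.radians(a[2])))
E
```

```text
tip in bay (model) [-0.064   0.0009 -0.0013] tilt 17.69 roll 0.11 yaw -0.01 t 15.2 F [-2.3  0.1  8.8]
t 15.2 eef [0.478  0.1531 0.1669] F [-2.3  0.1  8.8] w 0.177
shift [0.03 0.03 0.04] rot [-0.07  0.01 -0.  ]
t 15.2 eef [0.478  0.1531 0.1669] F [-2.3  0.1  8.8] w 0.177
shift [ 0.03  0.33 -0.07] rot [-0.07  0.01 -0.  ]
t 15.2 eef [0.478  0.1531 0.1669] F [-2.3  0.1  8.8] w 0.177
shift [ 0.03  0.48 -0.11] rot [-0.12  0.01 -0.  ]
t 15.2 eef [0.478  0.1531 0.1669] F [-2.3  0.1  8.8] w 0.177
shift [ 0.03  0.63 -0.15] rot [-0.17  0.01 -0.  ]
```

Request:
{"name": "apply_moves", "arguments": {"moves": [[[0.02,0.1,0],[-0.07,0,0],-1],[[0.02,0.25,-0.05],[-0.07,0,0],-1],[[0.02,0.4,-0.09],[-0.07,0,0],-1],[[0.02,0.4,-0.09],[-0.07,0,0],-1]]}}

```text
t: 15.7
eef_pos: [0.4714, 0.1503, 0.1674]
tool_rot: [-0.139, 0.802, -0.572, 0.098]
contact_force: [4.7, 2.6, 8.2]
gripper_width: 0.171
```

```bash
python3 look.py e wrist
```

```text
tip in bay (model) [-0.0717  0.0004 -0.0007] tilt 17.42 roll 0.09 yaw -0.01 t 15.7 F [4.7 2.6 8.2]
```

View pics/e_wrist.png

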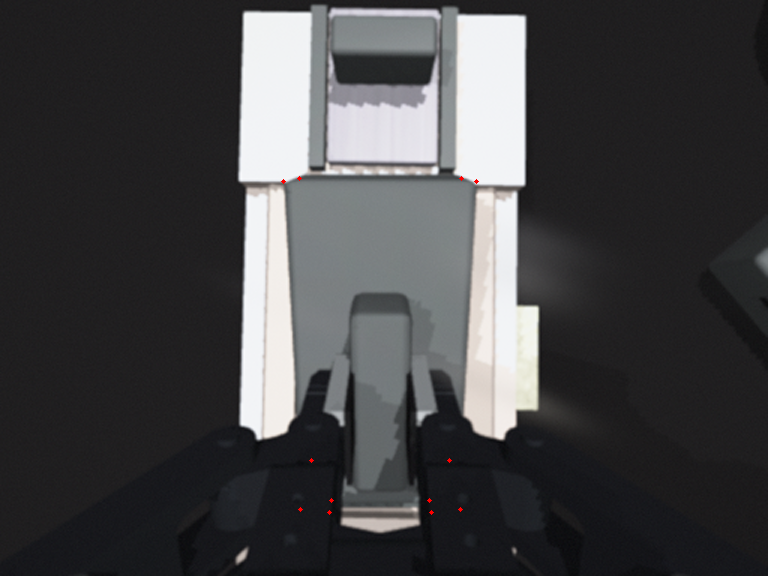

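Request:
{"name": "apply_moves", "arguments": {"moves": [[[0,0.12,-0.03],[-0.02,0,0],-1],[[0,0.24,-0.06],[-0.04,0,0],-1],[[0,0.34,-0.09],[-0.07,0,0],-1],[[0,0.34,-0.09],[-0.07,0,0],-1]]}}

```text
t: 16.25
eef_pos: [0.4641, 0.1478, 0.1672]
tool_rot: [-0.135, 0.803, -0.573, 0.095]
contact_force: [7.6, 2.0, 9.3]
gripper_width: 0.174
```

```bash
python3 look.py f wrist side
```

```text
tip in bay (model) [-0.0808  0.0004 -0.0005] tilt 16.84 roll 0.09 yaw -0.02 t 16.25 F [7.6 2.  9.3]
```

View pics/f_wrist.png

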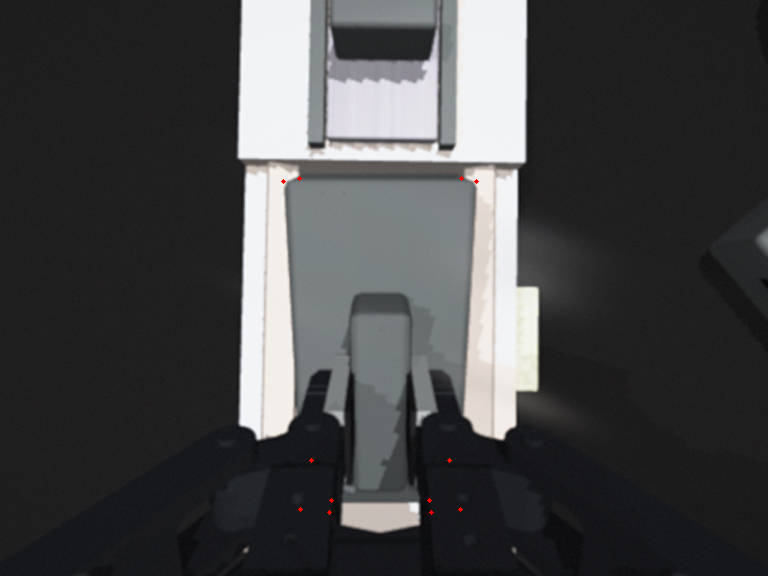

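Request:
{"name": "apply_moves", "arguments": {"moves": [[[0,0.08,-0.02],[-0.04,0,0],-1],[[0,0.16,-0.04],[-0.1,0,0],-1],[[0,0.16,-0.04],[-0.1,0,0],-1]]}}

```text
t: 16.73
eef_pos: [0.4636, 0.1476, 0.1683]
tool_rot: [-0.131, 0.803, -0.574, 0.093]
contact_force: [14.8, 5.7, 1.7]
gripper_width: 0.179
```

```bash
python3 look.py g scene side
```

```text
tip in bay (model) [-0.0825  0.0004  0.001 ] tilt 16.3 roll 0.05 yaw -0.03 t 16.725 F [14.8  5.7  1.7]
```

View pics/g_scene.png

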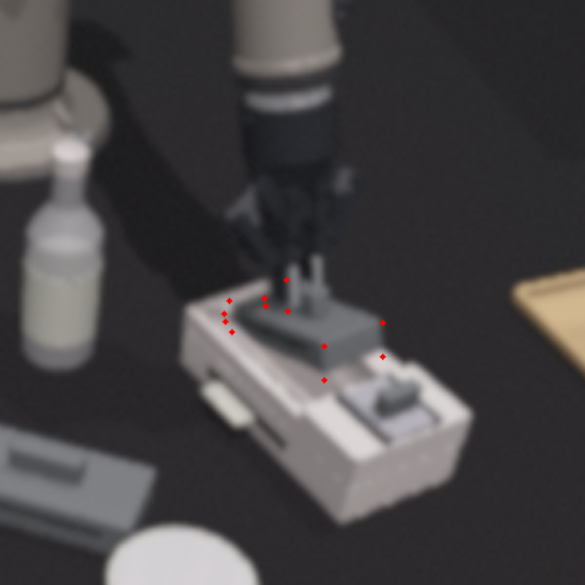

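View pics/g_side.png

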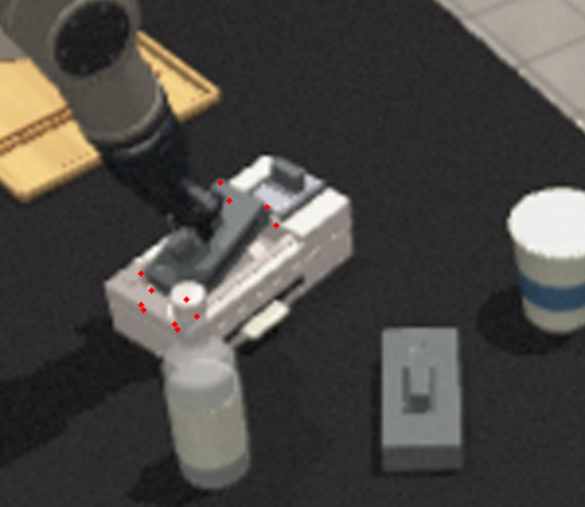

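```bash
python3 - <<'E'
from h import *
c=cam('scene');save('h_scene.png',c['img'],(150,200,335,400),11)
c=cam('side');save('h_side.png',c['img'],(130,180,165,225),12)
o=get_obs();c=cam('wrist');im=cv2.resize(c['img'],None,fx=1.5,fy=1.5)
for q in [(.062,.033,.071),(.062,-.033,.071),(.062,.056,.071),(.062,-.056,.071),(.068,.021,.078),(.068,-.021,.078),(-.072,.02,.06),(-.072,-.02,.06),(-.072,.0,.053)]:
    u=(proj(c,pr2w(*q))[0]+.5)*1.5-.5;cv2.circle(im,tuple(np.round(u).astype(int).tolist()),2,(255,0,0),-1)
save('h_wrist.png',im)
E
```

```text
(no output)
```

View pics/h_scene.png

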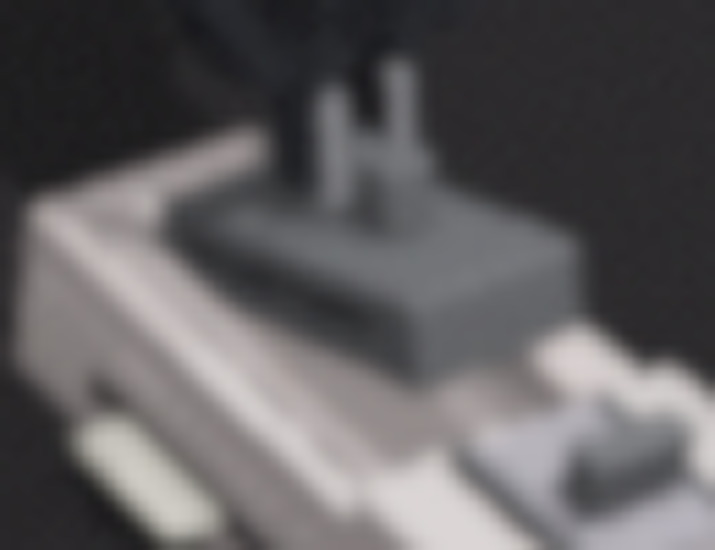

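View pics/h_side.png

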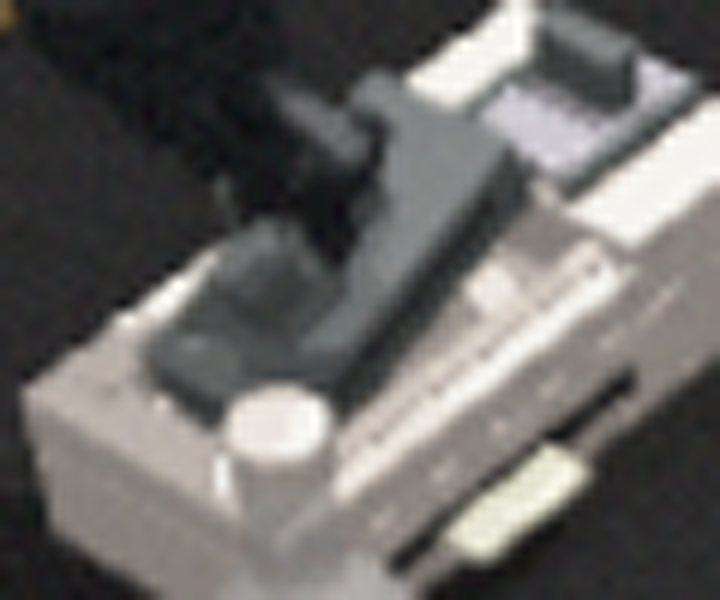

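View pics/h_wrist.png

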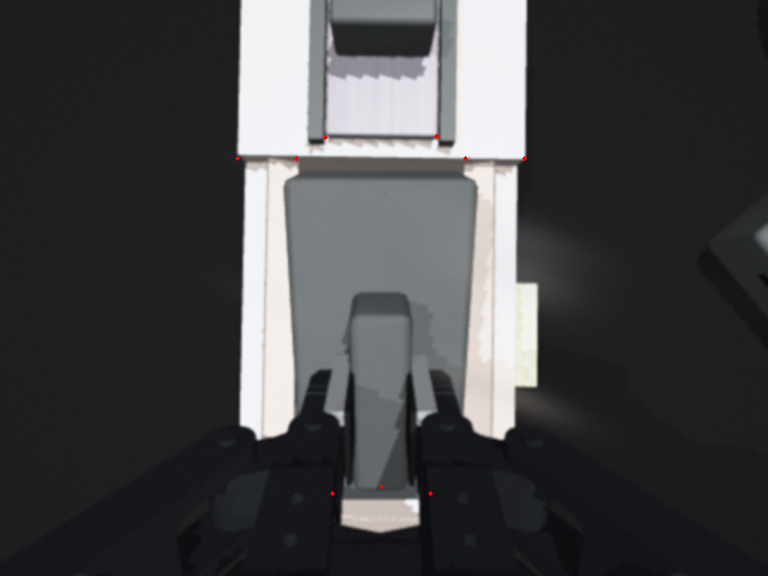

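```bash
python3 - <<'E'
from h import *
d=cam('side');s=cam('scene')
for n,q in (('A',(-.0712,.03,.0744)),('B',(-.061,.03,.087))):
    print(n,proj(d,pr2w(*q)))
print('obs side',177.1-.5,159.6-.5)
for th,tx,tz in((16.3,-.082,0),(13,-.082,0),(10,-.082,.0),(12,-.072,.013)):
    og,Q=packpose(tx,tz,np.radians(th))
    print(th,tx,'scene heel bot near/top near/top far',[proj(s,og+Q@np.array(l))[0].round(1) for l in((.06,-.03,0),(.06,-.03,.03),(.06,.03,.03))],'side heel top near',proj(d,og+Q@np.array((.06,-.03,.03)))[0].round(1), proj(d,og+Q@np.array((-.06,.03,.03)))[0].round(1))
print('obs scene',[(415/11+334.5,385/11+149.5),(408/11+334.5,305/11+149.5),(578/11+334.5,238/11+149.5)],'side',(515/12+164.5,148/12+129.5))
E
```

```text
A [[175.77937535 159.74356915]]
B [[177.26951533 155.68062653]]
obs side 176.6 159.1
16.3 -0.082 scene heel bot near/top near/top far [array([372.7, 187.3]), array([372.6, 178.7]), array([387.8, 172.8])] side heel top near [208.2 142.7] [175.8 159.7]
13 -0.082 scene heel bot near/top near/top far [array([372.7, 189.6]), array([372.9, 181.2]), array([388.1, 175.3])] side heel top near [209.  143.7] [176.2 159.6]
10 -0.082 scene heel bot near/top near/top far [array([372.6, 191.6]), array([373.2, 183.5]), array([388.3, 177.5])] side heel top near [209.7 144.7] [176.5 159.5]
12 -0.072 scene heel bot near/top near/top far [array([375.5, 189. ]), array([375.9, 180.6]), array([391.2, 174.6])] side heel top near [210.8 139.9] [177.7 155.4]
obs scene [(372.22727272727275, 184.5), (371.5909090909091, 177.22727272727272), (387.04545454545456, 171.13636363636363)] side (207.41666666666666, 141.83333333333334)
```

```bash
python3 - <<'E'
from h import *
for a in [(-.0815,0,14),(-.0812,0.,11),(-.081,0.,8),(-.081,0,5),(-.081,0,2),(-.081,0,0),(-.081,-.001,-.5)]:
    delta(*tcp_for(a[0],a[1],np.radians(a[2])))
E
```

```text
t 17.07 eef [0.4636 0.1476 0.1683] F [14.7  4.9  0.8] w 0.177
shift [ 0.01 -0.2   0.18] rot [-0.23  0.   -0.  ]
t 17.07 eef [0.4636 0.1476 0.1683] F [14.7  4.9  0.8] w 0.177
shift [ 0.01 -0.42  0.36] rot [-0.53  0.   -0.  ]
t 17.07 eef [0.4636 0.1476 0.1683] F [14.7  4.9  0.8] w 0.177
shift [ 0.01 -0.63  0.55] rot [-0.83  0.   -0.  ]
t 17.07 eef [0.4636 0.1476 0.1683] F [14.7  4.9  0.8] w 0.177
shift [ 0.01 -0.83  0.75] rot [-1.13  0.   -0.  ]
t 17.07 eef [0.4636 0.1476 0.1683] F [14.7  4.9  0.8] w 0.177
shift [ 0.01 -1.01  0.96] rot [-1.43  0.   -0.  ]
t 17.07 eef [0.4636 0.1476 0.1683] F [14.7  4.9  0.8] w 0.177
shift [ 0.01 -1.13  1.11] rot [-1.63  0.   -0.  ]
t 17.07 eef [0.4636 0.1476 0.1683] F [14.7  4.9  0.8] w 0.177
shift [ 0.01 -1.15  1.18] rot [-1.68  0.   -0.  ]
```

Request:
{"name": "apply_moves", "arguments": {"moves": [[[0,-0.2,0.1],[-0.13,0,0],-1],[[0,-0.3,0.2],[-0.25,0,0],-1],[[0,-0.42,0.3],[-0.4,0,0],-1],[[0,-0.52,0.38],[-0.53,0,0],-1],[[0,-0.62,0.48],[-0.68,0,0],-1],[[0,-0.73,0.57],[-0.83,0,0],-1],[[0,-0.73,0.57],[-0.83,0,0],-1]]}}

```text
t: 17.95
eef_pos: [0.4823, 0.1542, 0.1591]
tool_rot: [-0.071, 0.811, -0.579, 0.049]
contact_force: [8.2, 3.4, 13.5]
gripper_width: 0.178
```

```bash
python3 look.py i wrist; python3 - <<'E'
from h import *
for a in [(-.081,0,5),(-.081,0,2),(-.081,0,0),(-.081,-.001,-.5)]:
    delta(*tcp_for(a[0],a[1],np.radians(a[2])))
E
```

```text
tip in bay (model) [-0.0813  0.0005 -0.0007] tilt 7.68 roll 0.09 yaw 0.02 t 17.95 F [ 8.2  3.4 13.5]
t 18.0 eef [0.4823 0.1541 0.1591] F [ 8.5  3.2 12.4] w 0.177
shift [ 0.01 -0.22  0.13] rot [-0.27  0.01  0.  ]
t 18.0 eef [0.4823 0.1541 0.1591] F [ 8.5  3.2 12.4] w 0.177
shift [ 0.01 -0.43  0.31] rot [-0.57  0.01  0.  ]
t 18.0 eef [0.4823 0.1541 0.1591] F [ 8.5  3.2 12.4] w 0.177
shift [ 0.01 -0.57  0.43] rot [-0.77  0.01  0.  ]
t 18.0 eef [0.4823 0.1541 0.1591] F [ 8.5  3.2 12.4] w 0.177
shift [ 0.01 -0.6   0.5 ] rot [-0.82  0.01  0.  ]
```

View pics/i_wrist.png

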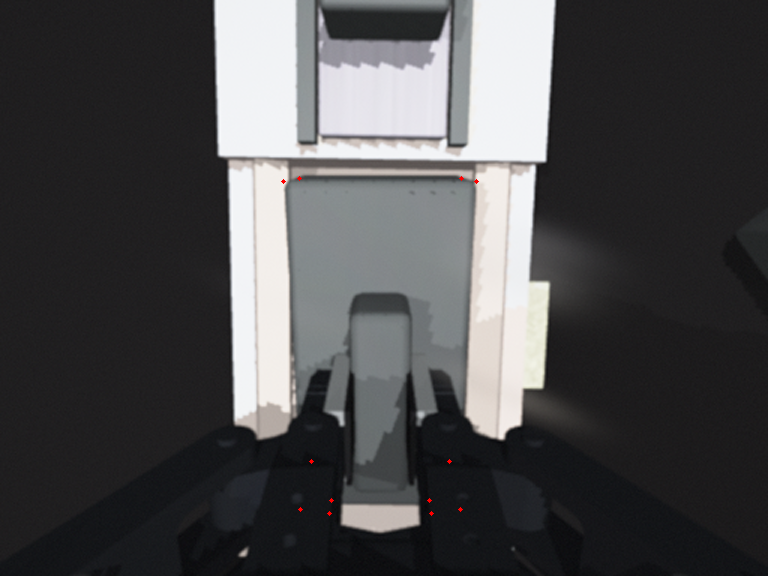

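Good: heel edge (row 180) clears the bay end (row 160). Continuing the swing to flat.

Request:
{"name": "apply_moves", "arguments": {"moves": [[[0,-0.15,0.06],[-0.15,0,0],-1],[[0,-0.26,0.14],[-0.3,0,0],-1],[[0,-0.36,0.22],[-0.45,0,0],-1],[[0,-0.47,0.31],[-0.58,0,0],-1],[[0,-0.56,0.38],[-0.7,0,0],-1],[[0,-0.6,0.43],[-0.77,0,0],-1],[[0,-0.6,0.43],[-0.77,0,0],-1]]}}

```text
t: 18.88
eef_pos: [0.4966, 0.1591, 0.1501]
tool_rot: [-0.015, 0.814, -0.58, 0.009]
contact_force: [6.5, 3.6, 12.0]
gripper_width: 0.174
```

```bash
python3 look.py j wrist scene side
```

```text
tip in bay (model) [-0.0821  0.0005 -0.0006] tilt -0.19 roll 0.1 yaw 0.06 t 18.875 F [ 6.5  3.6 12. ]
```

View pics/j_wrist.png

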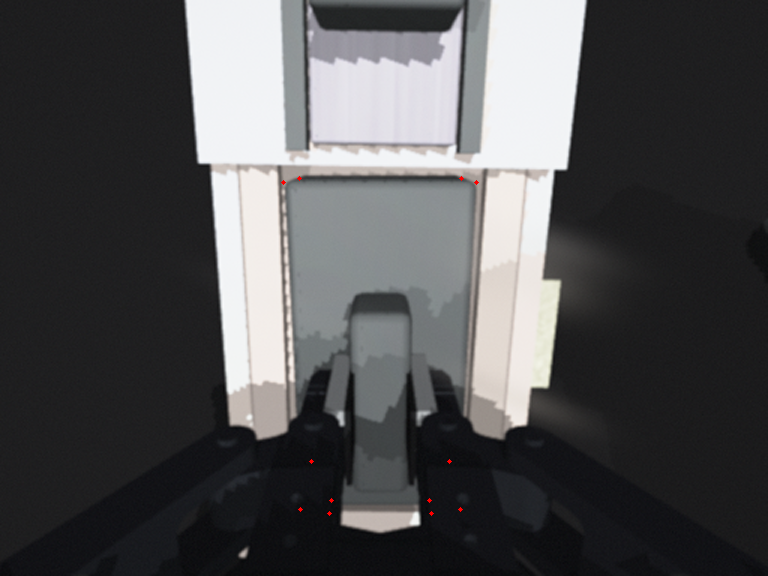

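View pics/j_scene.png

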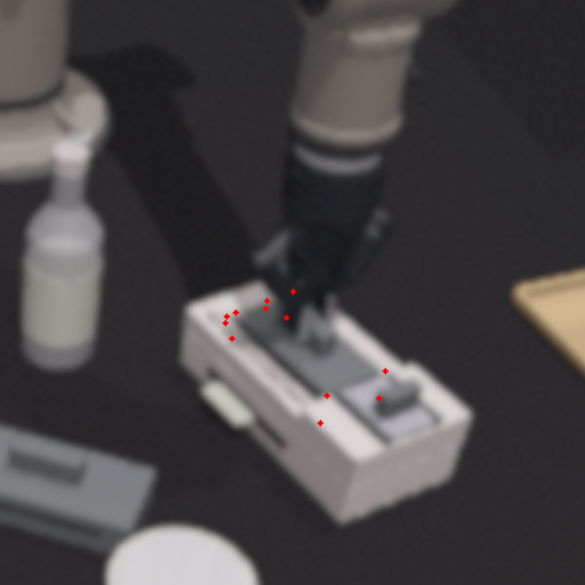

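Request:
{"name": "apply_moves", "arguments": {"moves": [[[0,-0.05,0.06],[-0.1,0,0],-1],[[0,-0.1,0.12],[-0.2,0,0],-1],[[0,-0.1,0.14],[-0.2,0,0],-1],[[0,-0.1,0.14],[-0.2,0,0],-1]]}}

```text
t: 19.52
eef_pos: [0.4992, 0.16, 0.149]
tool_rot: [-0.002, 0.814, -0.581, -0.001]
contact_force: [-2.8, 0.4, 39.7]
gripper_width: 0.175
```

```bash
python3 look.py k wrist
```

```text
tip in bay (model) [-0.083   0.0008  0.0009] tilt -2.13 roll 0.22 yaw 0.05 t 19.525 F [-2.8  0.4 39.7]
```

View pics/k_wrist.png

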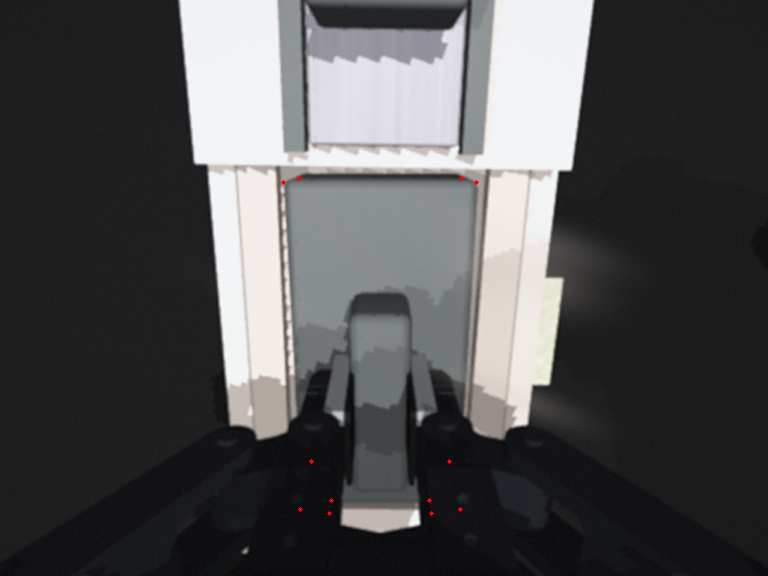

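Request:
{"name": "apply_moves", "arguments": {"moves": [[[0,0,-0.1],[0,0,0],-1],[[0,0,-0.1],[0,0,0],-0.4],[[0,0,-0.1],[0,0,0],-0.2],[[0,0,-0.1],[0,0,0],0],[[0,0,-0.6],[0,0,0],0],[[0,0,-2],[0,0,0],0],[[0,0,-4],[0,0,0],0],[[0,0,-4],[0,0,0],0]]}}

```text
t: 20.58
eef_pos: [0.4969, 0.1585, 0.2477]
tool_rot: [0.001, 0.814, -0.581, -0.002]
contact_force: [-0.7, 0.6, 0.5]
gripper_width: 0.5
```

```bash
python3 - <<'E'
from h import *
c=cam('wrist');im=cv2.resize(c['img'],None,fx=1.5,fy=1.5)
Z=R.from_euler('z',PT).as_matrix();og=pr2w(-.001,0,.04)
for i,z in enumerate((.03,)):
  for q in [(-.06,.03,.03),(.06,.03,.03),(.06,-.03,.03),(-.06,-.03,.03),(-.035,.009,.054),(-.035,-.009,.054),(.025,.009,.054),(.025,-.009,.054)]:
    u=(proj(c,og+Z@np.array(q))[0]+.5)*1.5-.5;cv2.circle(im,tuple(np.round(u).astype(int).tolist()),2,(255,0,0),-1)
save('l_wrist.png',im)
s=cam('scene');save('l_scene.png',s['img'],(145,225,330,410),9)
s=cam('side');save('l_side.png',s['img'],(125,190,160,235),9)
delta(pr2w(.104,0,.28),down(PT))
delta(pr2w(.104,0,.157),down(PT))
E
```

```text
t 20.73 eef [0.4944 0.1581 0.2435] F [-0.   0.1  0.7] w 0.499
shift [-0.01 -4.54 -1.52] rot [ 0.05  0.06 -9.  ]
t 20.73 eef [0.4944 0.1581 0.2435] F [-0.   0.1  0.7] w 0.499
shift [-0.  -4.6  3.4] rot [ 0.05  0.06 -9.  ]
```

View pics/l_wrist.png

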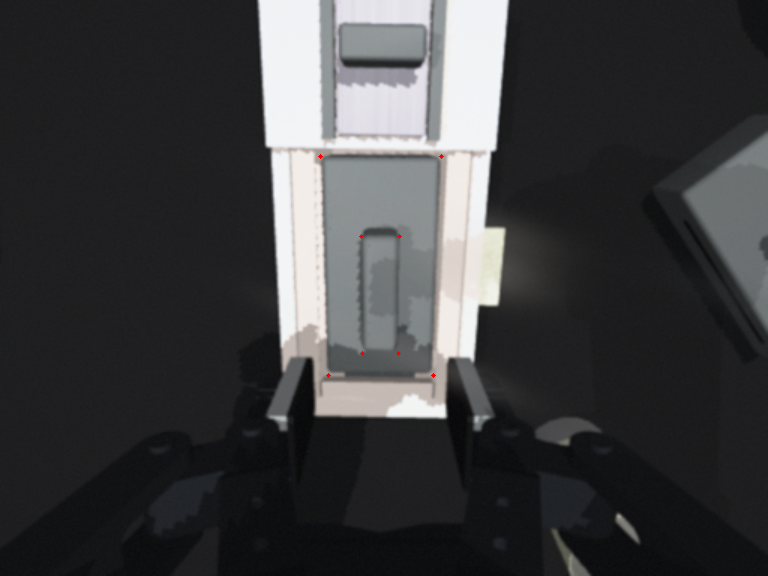

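View pics/l_scene.png

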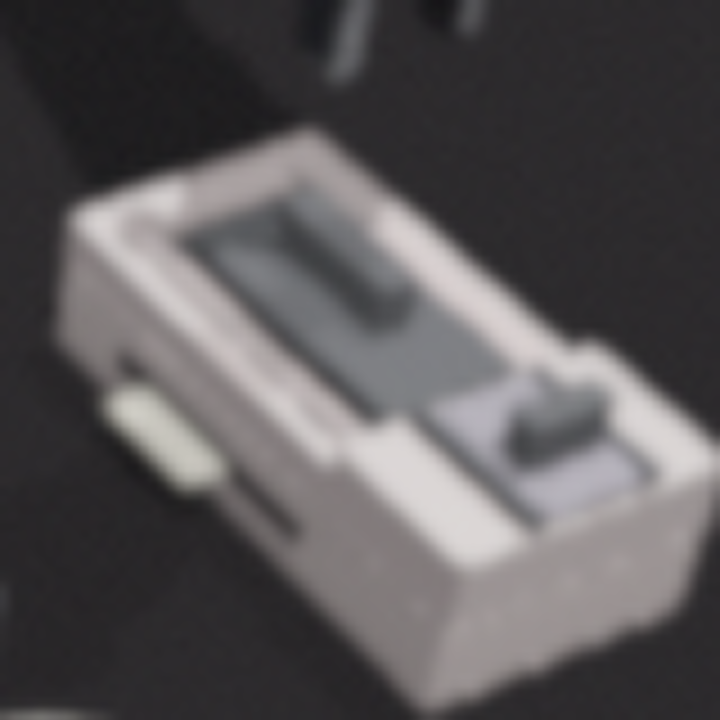

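View pics/l_side.png

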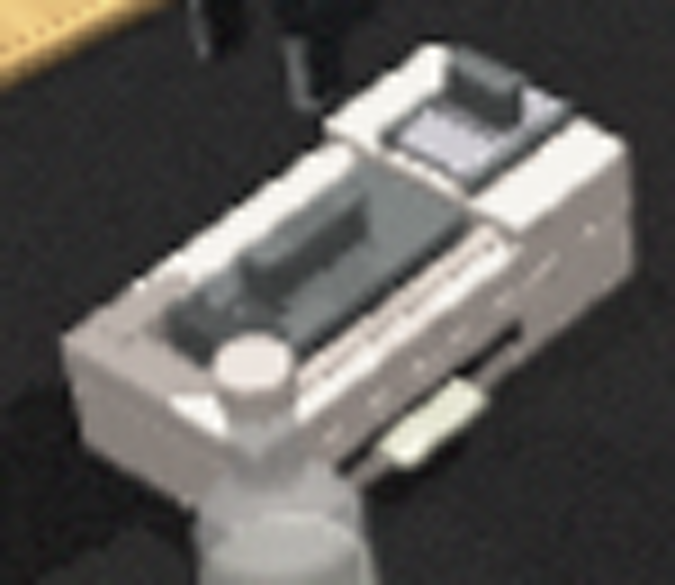

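Request:
{"name": "apply_moves", "arguments": {"moves": [[[0,-0.5,-1.5],[0,0,-1],0.2],[[0,-1.5,-1.5],[0,0,-2],0.2],[[0,-2.5,-1.5],[0,0,-3],0.2],[[0,-3.5,-1.5],[0,0,-4],0.2],[[0,-4.5,-1.5],[0,0,-5],0.2],[[0,-4.55,-1.5],[0,0,-6],0.2],[[0,-4.55,-1.5],[0,0,-7],0.2],[[0,-4.55,-1.5],[0,0,-8],0.2],[[0,-4.55,-1.5],[0.05,0.05,-9],0.2],[[0,-4.55,-0.5],[0.05,0.05,-9],0.2],[[0,-4.55,0.5],[0.05,0.05,-9],0.2],[[0,-4.55,0.5],[0.05,0.05,-9],0.2]]}}

```text
t: 22.22
eef_pos: [0.6003, 0.1945, 0.2265]
tool_rot: [0.0, 0.986, 0.165, -0.004]
contact_force: [-0.4, 0.4, 0.2]
gripper_width: 0.6
```

```bash
python3 - <<'E'
from h import *
delta(pr2w(.104,0,.157),down(PT))
c=cam('wrist');save('m_wrist.png',c['img'],s=1.5)
E
```

```text
t 22.23 eef [0.6003 0.1945 0.2265] F [-0.4  0.4  0.2] w 0.6
shift [ 0.1  -0.01  2.78] rot [-0.    0.04  0.  ]
```

View pics/m_wrist.png

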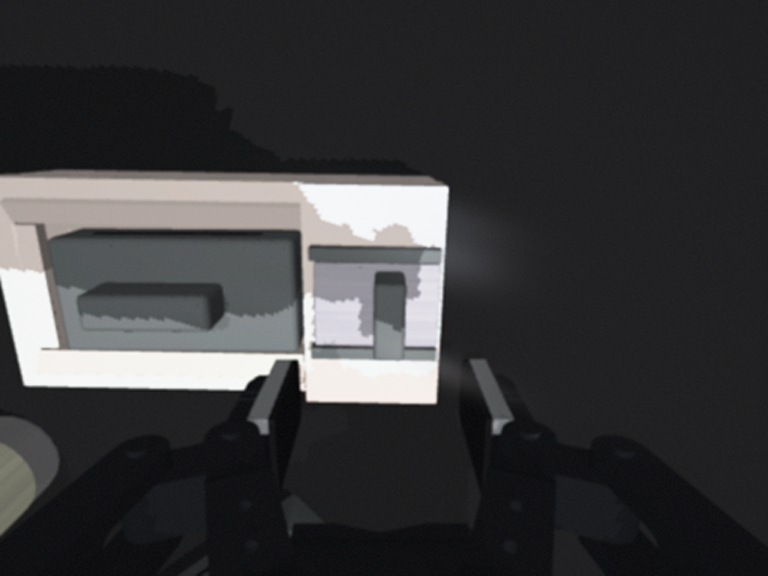

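Request:
{"name": "apply_moves", "arguments": {"moves": [[[0.1,0,1],[0,0.04,0],0.2],[[0.1,0,2],[0,0.04,0],0.1],[[0.1,0,2.7],[0,0.04,0],0.0],[[0.1,0,2.78],[0,0.04,0],-0.3],[[0.1,0,2.78],[0,0.04,0],-1],[[0.1,0,2.78],[0,0.04,0],-1],[[0.1,0,2.78],[0,0.04,0],-1],[[0.1,0,2.78],[0,0.04,0],-1]], "force": 50}}

```text
t: 23.28
eef_pos: [0.6031, 0.1955, 0.1609]
tool_rot: [-0.001, 0.986, 0.164, 0.001]
contact_force: [-7.1, -1.5, 1.6]
gripper_width: 0.15
```

Request:
{"name": "apply_moves", "arguments": {"moves": [[[-0.2,0,0],[0,0,0],-1],[[-0.4,0,0],[0,0,0],-1],[[-0.6,0,0],[0,0,0],-1],[[-0.75,0,0],[0,0,0],-1],[[-0.85,0,0],[0,0,0],-1],[[-0.9,0,0],[0,0,0],-1],[[-0.9,0,0],[0,0,0],-1]]}}

```text
t: 24.15
eef_pos: [0.5837, 0.1891, 0.1609]
tool_rot: [-0.001, 0.986, 0.165, 0.004]
contact_force: [1.4, 2.5, 5.9]
gripper_width: 0.148
```

```bash
python3 - <<'E'
from h import *
delta(pr2w(.084,0,.157),down(PT))
c=cam('wrist');save('n_wrist.png',c['img'],s=1.5)
E
```

```text
t 24.15 eef [0.5837 0.1891 0.1609] F [1.4 2.5 5.9] w 0.148
shift [-0.02 -0.    0.16] rot [-0.01 -0.04  0.  ]
```

View pics/n_wrist.png

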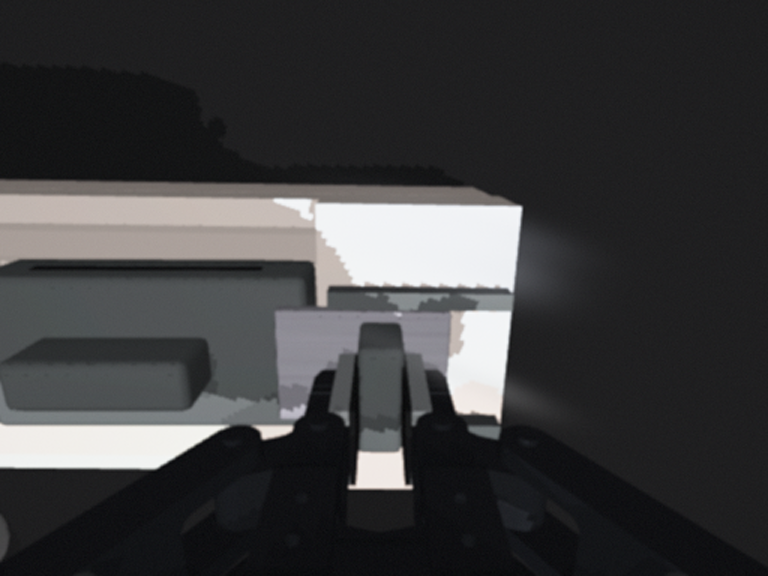

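Request:
{"name": "apply_moves", "arguments": {"moves": [[[-0.08,0,0],[0,0,0],-1],[[-0.15,0,0],[0,0,0],-1],[[-0.2,0,0],[0,0,0],-1],[[-0.2,0,0],[0,0,0],-1]]}}

```text
t: 24.7
eef_pos: [0.5827, 0.1888, 0.1611]
tool_rot: [-0.002, 0.986, 0.165, 0.008]
contact_force: [15.7, 6.6, -7.8]
gripper_width: 0.15
```

Request:
{"name": "apply_moves", "arguments": {"moves": [[[0.15,0,0],[0,0,0],-1],[[0.15,0,0],[0,0,0],-0.5],[[0.15,0,0],[0,0,0],-0.2],[[0.15,0,0],[0,0,0],0.2],[[0.15,0,0],[0,0,0],0.3],[[0.15,0,-1],[0,0,0],0.3],[[0.15,0,-3],[0,0,0],0.3],[[0.15,0,-4],[0,0,0],0.3],[[0.15,0,-4],[0,0,0],0.3]]}}

```text
t: 25.82
eef_pos: [0.5825, 0.1882, 0.2626]
tool_rot: [-0.002, 0.986, 0.165, 0.005]
contact_force: [0.0, 1.1, -1.2]
gripper_width: 0.652
```

```bash
python3 - <<'E'
from h import *
c=cam('wrist');im=cv2.resize(c['img'],None,fx=1.5,fy=1.5)
for b,col in((0,(0,255,0)),(.003,(255,0,0))):
  for p in [(.077+b,.018,.102),(.077+b,-.018,.102),(.091+b,.018,.102),(.091+b,-.018,.102),(.048+b,.021,.078),(.048+b,-.021,.078)]:
    u=(proj(c,pr2w(*p))[0]+.5)*1.5-.5;cv2.circle(im,tuple(np.round(u).astype(int).tolist()),2,col,-1)
for q in [(.130,.056,.071),(.130,-.056,.071)]:
    u=(proj(c,pr2w(*q))[0]+.5)*1.5-.5;cv2.circle(im,tuple(np.round(u).astype(int).tolist()),3,(0,0,255),-1)
save('p_wrist.png',im)
s=cam('scene');save('p_scene.png',s['img'],s=1.5)
s=cam('side');save('p_side.png',s['img'],s=1.5)
E
```

```text
(no output)
```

View pics/p_wrist.png

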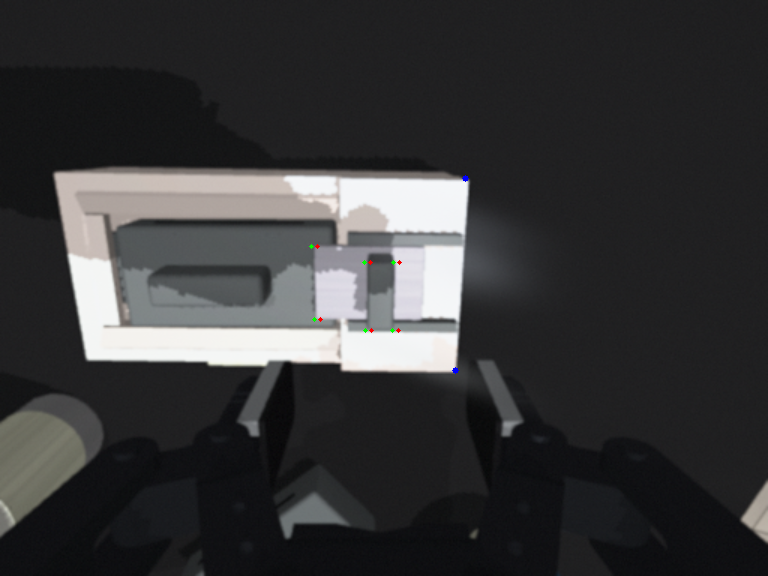

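View pics/p_scene.png

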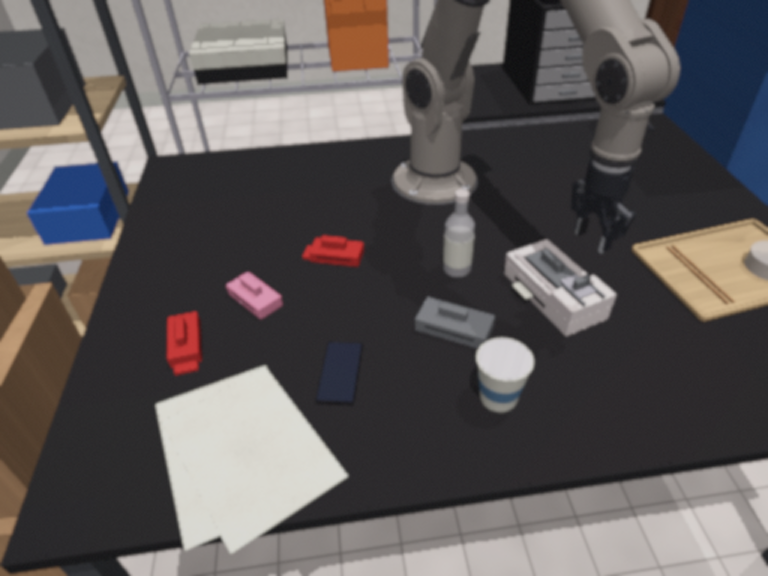

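View pics/p_side.png

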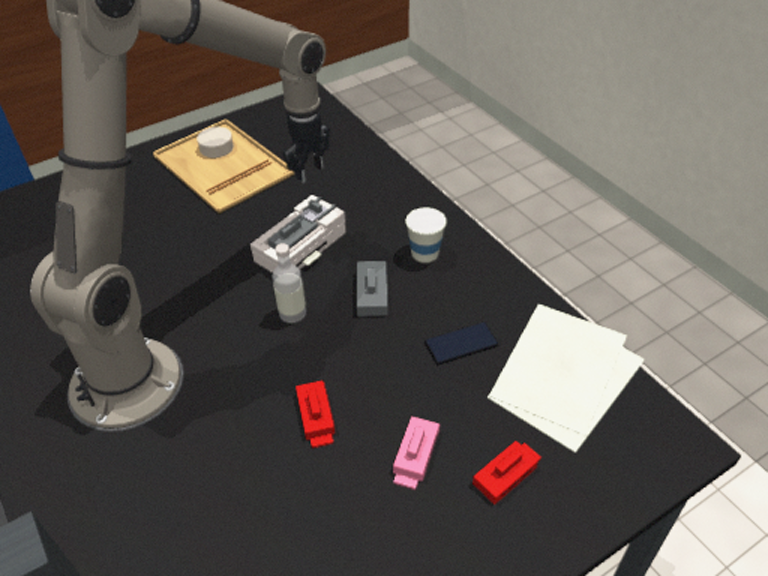

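```bash
python3 - <<'E'
from h import *
c=cam('wrist');S=6;x0,y0=180,100
im=cv2.resize(c['img'][100:260,180:320],None,fx=5,fy=5,interpolation=cv2.INTER_CUBIC)
for p,col in [((.077,.018,.102),(0,255,0)),((.077,-.018,.102),(0,255,0)),((.091,.018,.102),(0,255,0)),((.091,-.018,.102),(0,255,0)),((.048,.021,.078),(0,255,0)),((.048,-.021,.078),(0,255,0)),((.130,.056,.071),(0,0,255)),((.130,-.056,.071),(0,0,255)),((.062,.056,.071),(0,0,255)),((.062,-.056,.071),(0,0,255))]:
    u=(proj(c,pr2w(*p))[0]+.5-[180,100])*5-.5;cv2.circle(im,tuple(np.round(u).astype(int).tolist()),3,col,-1)
save('q_wrist.png',im,s=.74)
E
```

```text
(no output)
```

View pics/q_wrist.png

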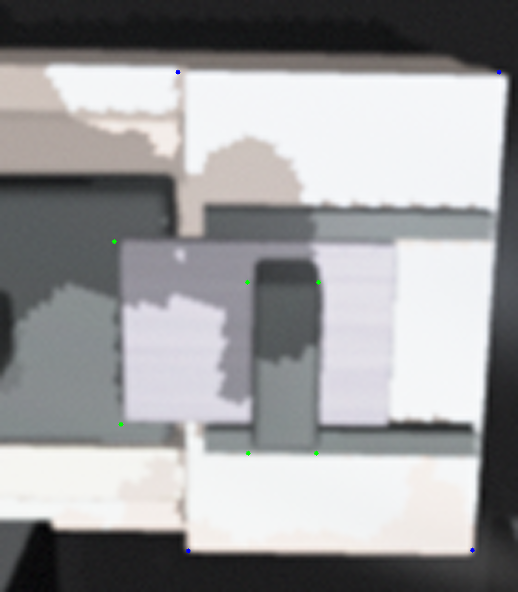

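```bash
python3 - <<'E'
from station import *
print(get_obs()['t'],hand_in())
E
```

```text
the job is handed in; nothing more can be done
26.025 None
```

The grey tongued pack is fitted flat in the label printer's bay with the bolt home over it, and the job is handed in at about 26 s of the 72 s allowed.

**What I did, in order:**
1. Pinched the finger block and drew the bolt back to its stop; the force rose to about 12 N there.
2. Gripped the pack by its rib and carried it over clear of the bottle.
3. Lowered it tilted about 17° until the tongue touched the bay floor, then slid it under the lip until it met the end wall at about 15 N.
4. Swung the heel down, pressed until the force reached about 40 N with the pack flat, and let go.
5. Pushed the bolt home to its stop, where the force rose to about 16 N, then opened the jaws and lifted clear.

**Last checks:**
- After I let go, the wrist view showed the pack lying flat, its outline matching the fitted position with the tongue end under the lip.
- The bolt nose and finger block were within about 1 mm of the fully home position. The drawn-in model was offset by about the same small amount over the whole printer.
- The spare, bottle, cup, phone and the red and pink look-alikes appeared unmoved. By the last readings the robot was touching nothing.

**Disagreements:**
- The pack drooped in the grip by about 1 to 5°; the fits differed.
- The scene and side cameras put the held pack a few millimetres higher than my model did. I settled that by feeling for contact with the floor and wall.

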